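Rock a casting ring out of its former

ROBOT

A 6-joint arm with a two-finger parallel gripper is mounted at the origin on a cart in front of the work surface, level with it; the furniture and walls round the work are solid. World frame = base frame: x ahead of the robot, y to its left, z up, the work surface at z = 0. Lengths are in m, angles in rad, forces in N, time in s.
With the tool pointing down it reaches from about 0.35 to 0.85 m from the base axis. Payload 8.1 kg.
Tool frame: the origin (TCP) lies on the mounting face of the last link; the fingertips stand 186 mm ahead of it and the grasp point (between the pads) lies 167 mm ahead of it; z points along the fingers, y is the direction in which the jaws open and shut (so a half turn about z gives the same grasp; the last joint's range is limited). The gripper opens to 93 mm and grips with 3 to 60 N. Pads are 15 mm wide; open, the fingers measure 128 mm over their backs; the gripper's body (75 mm by 188 mm) begins 65 mm behind the grasp point.
Start: joints at [-1.337, 0.13, 1.488, -0, 1.523, -0.085], TCP at [0.188, -0.57, 0.405] pointing down, gripper open.
Joint ranges: [-2.96, 2.96], [-0.89, 2.26], [0.02, 2.5], [-1.34, 4.48], [0, 2.73], [-2.66, 2.66]. Speed limits (rad/s): [2.39, 2.39, 2.79, 3.14, 3.14, 3.14].

INTERFACE

Orientations are given as a unit quaternion [w, x, y, z].
In Python, from bench import get_state, optics, close_job gives the robot as it stands. The module is installed in compiled form; this text tells all that it offers.
- The arm moves only by the tool drive_tool, never from a script. Its argument "deltas" is a list of rows, each an object of numbers: "x", "y", "z": the shift along the world's x, y, z in cm; "yaw": the turn about the world's z in rad; "grip": the opening in per cent of the stroke, from 0 (shut) to 100 (fully open). A call has 1 to 10 rows; each row is the pose to reach, as a shift and turn from the pose measured when the call began; what a row does not reach only later rows make up. A row lasts 1/12 s, in which the tool goes at most 41.7 mm and 7.16 degrees, less where a joint would pass 70% of its speed; a pose out of reach is approached as far as the arm can. A call with a gripper value outside its range is refused whole. The fingers move at their own pace and stop on an object; "force" is the grip in N (left out, the last holds). Time passes only in rows, so rows that repeat a pose let the fingers close. It gives the time, the measured TCP pose, the force and the opening at its end, in the units of the state.
- get_state(): the state, without advancing time (a new reading comes with each control period).
- optics.read_camera(name): name is "side" or "top"; returns (picture, depth): 480x640x3 uint8, red, green, blue; 480x640 float32, m along the optical axis (not along the pixel's ray), 0 where there is no reading.
- optics.camera_params(name): a dict with "fx", "fy", "cx", "cy" (pixels), "D" ([k1, k2, p1, p2, k3] as OpenCV has them; the pictures are not rectified), "position" and "attitude" of the camera in the world. Camera axes: x right, y down, z forward; pixel columns grow to the right and rows downward; lengths in m; the calibration is good to about 2 mm. A picture is of the moment at which its call begins. camera_params takes no time and is no camera call.
- close_job(): hands the job in, once; it reports no verdict.
Trained networks look in the newest picture that a camera, given by its name, has taken for a name from the list of things; names that differ only in an ending like _2 or _b are one class to them, and where a whole thing is asked for, a point or a joint stands for the part that bears it (a point fixed in the world has none). Each returns a list of dicts, best first, with "confidence" (0 to 1); they miss things now and then, are a little off and sometimes report something else, mostly with a low value. They report only what shows in the picture. A call takes as long as a camera call. They do not tell look-alikes from the thing itself.
- optics.look_for(camera, thing): "point" ([row, column] as shares, 0 to 1, of the picture: columns of its width, rows of its height, amid what is visible of it).
- optics.cut_out(camera, thing): "mask" (480x640 bool, what is visible of it) and "point" ([row, column] as shares, 0 to 1, of the picture: columns of its width, rows of its height, amid what is visible of it).
- optics.pinpoint(camera, thing): "point" ([row, column] as shares, 0 to 1, of the picture: columns of its width, rows of its height: a listed point, or the origin of a listed thing).
The state is a dict: "time": time; "joint_positions": joint angles; "qd": joint speeds; "effort": joint torques, N m; "position": TCP position; "eef_rot": TCP orientation; "force": force on the tool from outside, world axes, zero at the start; "ft_torque": the same for the moment, N m; "opening": finger opening in m.
Only numpy, scipy, OpenCV 4.12 (cv2) and the standard library are available. Lean on these libraries where they do the work, as an engineer would, in place of code of your own. Each camera call takes 0.05 s, during which the arm holds its last target.

TASK

The small casting ring sits tight in its heavy steel former, held by two sprung catches on opposite sides of its foot. Rock the ring from side to side across the catches until first one side and then the other springs free, without ever lifting the former off its plate (a straight pull on both catches lifts it), and leave the paste jar, the jaw model and the bur block undisturbed. Finish holding the ring in the gripper, upright and still, just clear above the former (about 15 mm), and do not put it down or let go.

Things in the scene. Friction and masses are not known exactly. Their poses are not given: they have to be found in the camera images.
- ring_center (a point): Centre, half-way up, of the casting ring to be freed: plain grey steel tube standing upright, 42 mm outer diameter, smooth outside, open at the top, 56.5 mm tall with its foot, about 0.15 kg. The point is 28 mm above the foot's underside, 28.5 mm below the rim. z runs up the ring's axis; its turn about z means nothing. Grip it across the diameter.
- ring_foot (a point): Centre of the underside of the ring's foot, 28 mm below ring_center; z up the ring's axis. The foot is a bead 54 mm in diameter: straight for 2 mm, then a 45 degree cone in to 44 mm, 7 mm above the underside. At the start it rests on former_seat with about 1.2 mm play all round inside a wall 4 mm high.
- former_seat (a point): Centre of the flat seat the ring stands on: top face of the former, a steel block 66 (x) x 108 (y) x 20 mm; seat 26 mm above the bench. z up; the two catches lie on its y axis at +y and -y, so rock the ring in the y-z plane, turning about x, with one edge of the foot as the pivot (rock each way once). Leaning it 0.2 to 0.3 rad upon one edge frees the other side.
- former_top (a point): Point on the former's axis level with the tops of the two dark catch housings, 11.5 mm above former_seat; same axes. The housings reach from 30 to 55 mm off the axis along +y and -y and are 27 mm wide: keep the fingertips above them, also when leaning.
- catch_a (a joint): Catch at +y: flat white nose 16 mm wide, 6 to 9 mm above the seat, reaching to 23.5 mm from the axis, so it overlaps the foot by 3.5 mm. Joint: m sprung outward, 0 = in. Lifting that side of the foot drives it out (about 13 N of lift); once the foot's edge is a little over 9 mm above the seat it springs back in beneath, and its flat top then carries that side.
- catch_b (a joint): The same catch at -y; value is m sprung outward, 0 = in. Spring force of each catch is 6 N when in, 9.5 N when pushed out by 3.5 mm.
- former (a joint): How far the former has risen off its plate, in m: 0 = resting (as at the start), grows upward. It is guided straight up and down and cannot shift or tip, but only its weight (1.5 kg, about 15 N) holds it down: pulling straight up at both catches needs about 25 N and lifts it.
- stand: Fixed aluminium plate 86 x 122 x 6 mm on the bench, on which the former sits centred; origin at the centre of its underside, on the bench; y along its long side, the line of the two catches. To its right a fixed black gooseneck lamp rises near x 0.61, y 0.16 and arches away to -y; keep clear of it.
- paste_jar: Bystander: loose orange jar with a black lid, 49 mm across, 52 mm tall; origin at the centre of its underside.
- jaw_model: Bystander: loose white plaster jaw model, 67 x 66 x 28 mm; origin at the centre of its underside.
- burs: Bystander: loose wooden bur block, 45 x 90 x 52 mm; origin at the centre of its underside.
Not all that is in view belongs to the job. Leave any red look-alike of the part that bears ring_center alone.

How it is judged:
By the outcome, as a careful person would: the job done as asked, in the order asked, and still so for the second after the job is handed in, while the arm keeps its last pose, push and grip.
It also fails if it takes over 45 s, if anything falls off the work surface, if the arm or the gripper's body presses on something with over 40 N, if the wrist force passes 120 N, or if a joint passes its speed limit or range.

## Working session

There is one attempt and no reset: what is moved stays moved. The work goes in short steps, Python scripts to look and compute and a tool call to move; the robot and the scene stay as the last step left them, time stands still between calls to the robot, and variables do not carry over. Pictures are saved under pics/ and viewed, and the job is handed in when it is done.

Besides the shell and the picture viewer there is one more tool, called after "Call:" as name(argument=value, ...) on one line, values as JSON. drive_tool: Moves the arm, as the interface text tells. Its arguments: {"type":"object","properties":{"deltas":{"type":"array"},"force":{"type":"number"}},"required":["deltas"]}

```bash
mkdir -p pics
python3 - <<'E'
from bench import get_state, optics
import cv2
print(get_state())
for c in ("top","side"):
    p,d=optics.read_camera(c); cv2.imwrite(f"pics/{c}0.png",p[:,:,::-1])
    print(c,optics.camera_params(c))
    for t in ("ring_center","former_seat","ring_foot","former_top","stand","paste_jar","jaw_model","burs"):
        r=optics.pinpoint(c,t)
        print(t,[( [round(x["point"][0]*480,1),round(x["point"][1]*640,1)],round(x["confidence"],2)) for x in r])
print(get_state()["time"])
E
```

```text
{'time': 0.0, 'joint_positions': array([-1.33740983e+00,  1.31171196e-01,  1.48930824e+00, -5.41311388e-06,
        1.52299927e+00, -8.54351970e-02]), 'qd': array([-1.22065341e-04, -1.27095563e-03, -9.65460442e-04, -9.97120001e-06,
       -8.15604563e-04, -2.15366860e-03]), 'effort': array([ 4.45714550e-04, -5.59839070e+01, -4.91758382e+01,  7.68999243e-02,
        3.51299671e-02, -1.67658050e-04]), 'position': array([ 0.18801385, -0.56953165,  0.40366523]), 'eef_rot': array([-9.40246954e-04,  9.87320515e-01,  1.58736609e-01, -7.23932914e-05]), 'force': array([-0.13191571, -0.03003926,  0.38116612]), 'ft_torque': array([ 0.03452409, -0.04296108,  0.01037528]), 'opening': 0.0930219202026286}
top {'fx': 505.48356671836586, 'fy': 505.48356671836586, 'cx': 312.9019221400927, 'cy': 235.22596872064165, 'D': array([-0.02697018,  0.        ,  0.        ,  0.        ,  0.        ]), 'position': array([0.39851278, 0.39074891, 0.9196629 ]), 'attitude': array([ 0.04522374, -0.70064712,  0.71084669, -0.041778  ])}
ring_center [([273.6, 205.8], 0.74), ([278.4, 304.8], 0.71)]
former_seat [([274.7, 
[... 178 characters left out ...]
w_model [([233.2, 331.7], 0.89)]
burs [([223.0, 246.5], 0.65)]
side {'fx': 463.941963320336, 'fy': 463.941963320336, 'cx': 318.77411856454984, 'cy': 241.672497302905, 'D': array([-0.1057723,  0.       ,  0.       ,  0.       ,  0.       ]), 'position': array([ 0.39161127, -0.21979688,  0.63853124]), 'attitude': array([-0.40512724,  0.90722631, -0.10597221,  0.03977736])}
ring_center [([250.5, 272.3], 0.94), ([206.5, 264.4], 0.63)]
former_seat [([261.7, 269.6], 0.61)]
ring_foot [([260.9, 271.2], 0.95), ([212.4, 264.1], 0.58)]
former_top [([258.7, 269.9], 0.65)]
stand [([268.3, 273.3], 0.82)]
paste_jar [([320.6, 236.7], 0.6)]
jaw_model [([282.7, 318.0], 0.69)]
burs [([231.8, 310.7], 0.76)]
0.9
```

View pics/top0.png

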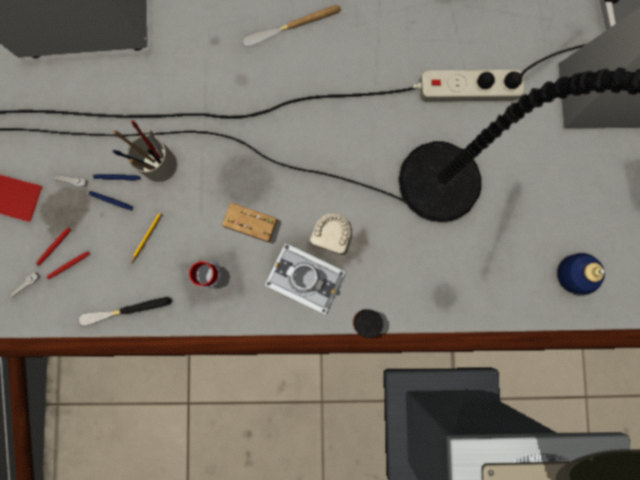

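View pics/side0.png

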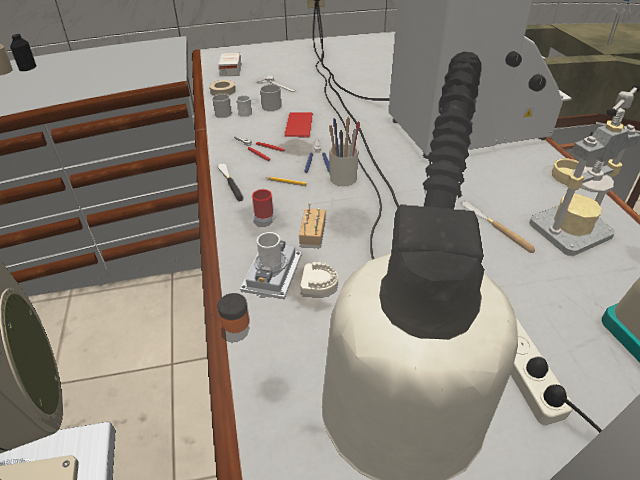

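Grey steel ring in the former at top (278,305) and side (250,270); the red tube at top (274,206) and side (206,264) is the look-alike. The grey one in the former matches the description. Next I'll confirm it in a crop and measure the geometry.

```bash
cat > h.py <<'E'
from bench import get_state, optics
import cv2, numpy as np
from scipy.spatial.transform import Rotation as R
def cam(c):
    p=optics.camera_params(c); K=np.array([[p["fx"],0,p["cx"]],[0,p["fy"],p["cy"]],[0,0,1]])
    q=p["attitude"]; return K,p["D"],np.array(p["position"]),R.from_quat([q[1],q[2],q[3],q[0]])
def ray(c,rc):
    K,D,t,r=cam(c); n=cv2.undistortPoints(np.array([[[rc[1],rc[0]]]],float),K,D)[0,0]
    return t,r.apply([n[0],n[1],1.])
def atz(c,rc,z):
    t,v=ray(c,rc); return t+v*(z-t[2])/v[2]
def cloud(c,d):
    K,D,t,r=cam(c); v,u=np.mgrid[0:480,0:640]
    n=cv2.undistortPoints(np.stack([u.ravel(),v.ravel()],1)[:,None].astype(float),K,D)[:,0]
    P=np.c_[n,np.ones(len(n))]*d.ravel()[:,None]
    return (r.apply(P)+t).reshape(480,640,3)
def proj(c,P):
    K,D,t,r=cam(c); 
    o,_=cv2.projectPoints(r.inv().apply(np.atleast_2d(P)-t),np.zeros(3),np.zeros(3),K,D); return o[:,0][:,::-1]
def tri(a,b):
    (t1,v1),(t2,v2)=ray("top",a),ray("side",b)
    v1=v1/np.linalg.norm(v1);v2=v2/np.linalg.norm(v2)
    s=np.linalg.lstsq(np.c_[v1,-v2],t2-t1,rcond=None)[0]
    A,B=t1+s[0]*v1,t2+s[1]*v2; return (A+B)/2,np.linalg.norm(A-B)
E
python3 - <<'E'
from h import *
for nm,a,b,z in [("ring_c",(278.4,304.8),(250.5,272.3),.054),("foot",(281,302.3),(260.9,271.2),.026),("seat",(274.7,304),(261.7,269.6),.026),("ftop",(277.8,303.2),(258.7,269.9),.0375),("stand",(278.1,304.5),(268.3,273.3),0),("jar",(321.5,367.3),(320.6,236.7),0),("jaw",(233.2,331.7),(282.7,318),0),("burs",(223,246.5),(231.8,310.7),0)]:
    print(nm,atz("top",a,z).round(4),atz("side",b,z).round(4),tri(a,b)[1].round(4))
p,d=optics.read_camera("top"); C=cloud("top",d)
cv2.imwrite("pics/topcrop.png",cv2.resize(p[225:335,225:395,::-1],None,fx=4.5,fy=4.5,interpolation=cv2.INTER_CUBIC))
m=np.zeros((480,640),bool); m[235:325,255:355]=1
m&=(d>0)
zz=C[...,2]
for lo,hi in [(0.003,.012),(.021,.03),(.032,.042),(.075,.095)]:
    s=C[m&(zz>lo)&(zz<hi)]; print(lo,len(s),s.mean(0).round(4), s[:,:2].min(0).round(3), s[:,:2].max(0).round(3))
for h in ("former","catch_a","former_seat","stand"):
    for c in ("top","side"):
        r=optics.cut_out(c,h); 
        for x in r[:2]:
            mm=x["mask"]; v,u=np.nonzero(mm); 
            rect=cv2.minAreaRect(np.c_[u,v].astype(np.float32)); print(c,h,x["confidence"],mm.sum(),rect)
ps,ds=optics.read_camera("side"); S=cloud("side",ds)
cv2.imwrite("pics/sidecrop.png",cv2.resize(ps[170:345,200:365,::-1],None,fx=3.4,fy=3.4,interpolation=cv2.INTER_CUBIC))
# lamp extents
for nm,X,DD in (("top",C,d),("side",S,ds)):
    k=(DD>0)&(X[...,2]>.1)&(X[...,0]>.25)&(X[...,0]<.9)&(X[...,1]>-.6)&(X[...,1]<.5); P=X[k]
    for z0 in np.arange(.1,.9,.1):
        q=P[(P[:,2]>=z0)&(P[:,2]<z0+.1)]
        if len(q)>5: print(nm,round(z0,1),len(q),np.percentile(q,[1,99],axis=0)[:,:2].round(2).tolist())
E
```

```text
ring_c [0.4316 0.4091 0.054 ] [0.4407 0.4123 0.054 ] 0.009
foot [0.4281 0.4142 0.026 ] [0.4367 0.4144 0.026 ] 0.0085
seat [0.4392 0.411  0.026 ] [0.4334 0.413  0.026 ] 0.0058
ftop [0.4333 0.4122 0.0375] [0.4343 0.4089 0.0375] 0.0012
stand [0.4342 0.4108 0.    ] [0.4395 0.42   0.    ] 0.0049
jar [0.3548 0.2989 0.    ] [0.3571 0.3077 0.    ] 0.0024
jaw [0.5156 0.3599 0.    ] [0.5153 0.3624 0.    ] 0.0005
burs [0.5368 0.5164 0.    ] [0.533  0.5086 0.    ] 0.0032
0.003 1164 [0.4305 0.4106 0.0059] [0.351 0.32 ] [0.513 0.5  ]
0.021 1261 [0.4405 0.4111 0.0262] [0.352 0.325] [0.511 0.498]
0.032 817 [0.4331 0.4107 0.0357] [0.399 0.359] [0.467 0.463]
0.075 116 [0.4339 0.4119 0.0822] [0.413 0.391] [0.454 0.431]
top former 0.73 1537 ((304.1015930175781, 277.8233642578125), (62.633663177490234, 36.9936408996582), 25.820993423461914)
side former 0.67 1114 ((270.021728515625, 264.94390869140625), (36.70106887817383, 54.44994354248047), 21.161258697509766)
top catch_a 0.5 1222 ((330.9853820800781, 231.54013061523438), (37.07912063598633, 37.762603759765625), 19.983104705810547)
top catch_a 0.44 52 (
[... 440 characters left out ...]
51513672), 19.983104705810547)
top stand 0.6 2574 ((304.09033203125, 278.21478271484375), (68.74482727050781, 48.401973724365234), 26.003345489501953)
side stand 0.72 1663 ((271.79058837890625, 268.8776550292969), (43.35483932495117, 60.09309768676758), 22.166345596313477)
top 0.1 2252 [[0.6, -0.15], [0.82, 0.17]]
top 0.2 1538 [[0.6, -0.1], [0.81, 0.17]]
top 0.3 914 [[0.6, 0.14], [0.62, 0.16]]
top 0.4 2019 [[0.58, 0.1], [0.62, 0.15]]
top 0.5 137 [[0.58, 0.1], [0.59, 0.11]]
side 0.1 2890 [[0.72, -0.14], [0.74, -0.08]]
side 0.2 620 [[0.73, -0.11], [0.74, -0.08]]
side 0.3 8222 [[0.43, -0.13], [0.52, -0.06]]
side 0.4 33788 [[0.43, -0.13], [0.52, -0.03]]
side 0.5 4032 [[0.5, -0.03], [0.56, 0.07]]
```

```bash
ls pics
```

```text
side0.png
sidecrop.png
top0.png
topcrop.png
```

View pics/topcrop.png

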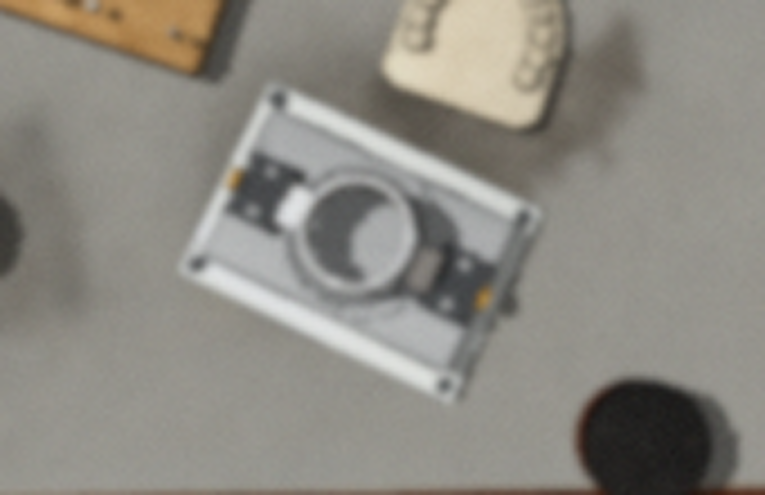

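View pics/sidecrop.png

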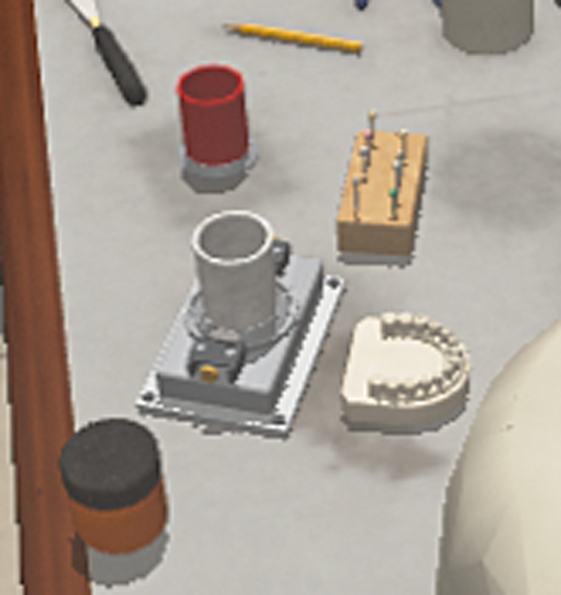

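Grey ring confirmed: upright in the former between the two dark housings, with noses at crop top (208,292) and (265,425). Next I need the yaw, the exact centre and the lamp's extent.

Run:
```python
from h import *
s=get_state(); q=s["eef_rot"]; r=R.from_quat([q[1],q[2],q[3],q[0]]); print(s["time"],"tool y",r.as_matrix()[:,1].round(3),r.as_matrix()[:,2].round(3))
p,d=optics.read_camera("top"); C=cloud("top",d)
m=np.zeros((480,640),bool); m[235:325,255:355]=1
z=C[...,2]
for lo,hi,nm in [(.003,.1,"plate"),(.018,.1,"former"),(.022,.03,"formerface")]:
    P=C[m&(z>lo)&(z<hi)]; 
    (c,w,a)=cv2.minAreaRect((P[:,:2]*1000).astype(np.float32)); print(nm,np.round(c,1),np.round(w,1),a)
P=C[m&(z>.077)&(z<.09)]; c,rad=cv2.minEnclosingCircle((P[:,:2]*1000).astype(np.float32)); print("rim",c,rad,P[:,2].mean())
ps,ds=optics.read_camera("side"); S=cloud("side",ds)
k=(ds>0)&(S[...,2]>.15)&(S[...,0]>.1)&(S[...,0]<.68)&(S[...,1]>-.5)&(S[...,1]<.3); P=S[k]
print(P.min(0),P.max(0))
for z0 in np.arange(.15,.7,.05):
    q=P[(P[:,2]>=z0)&(P[:,2]<z0+.05)]
    if len(q): print(round(z0,2),len(q),q.min(0)[:2].round(3),q.max(0)[:2].round(3))
print([ (n,ds[v,u].round(3),S[v,u].round(3)) for n,v,u in (("shade",400,350),("shadeL",400,335),("shadeR",400,510),("head",260,440),("neck",120,450),("sh",450,420))])
# ring from side
ms=np.zeros((480,640),bool); ms[225:275,245:295]=1
P=S[ms&(S[...,2]>.05)&(S[...,2]<.09)]; print("side ring",P.min(0),P.max(0))
ms[:]=0; ms[235:305,235:305]=1
P=S[ms&(S[...,2]>.003)&(S[...,2]<.1)]; print(cv2.minAreaRect((P[:,:2]*1000).astype(np.float32)))
```

```text
1.4 tool y [ 0.313 -0.95  -0.   ] [-0.  0. -1.]
plate [432.3 411.1] [180.4 160.5] 89.212158203125
former [431.7 411.2] [174.6 157.6] 89.55073547363281
formerface [431.8 411.2] [175.4 156.8] 89.23722839355469
rim (433.5904541015625, 411.2091979980469) 20.96982765197754 0.0824888993416537
[ 0.1660435  -0.13097845  0.25016674] [0.62091357 0.13795966 0.53020191]
0.25 1730 [ 0.166 -0.027] [0.211 0.112]
0.3 5687 [ 0.177 -0.131] [0.527 0.115]
0.35 9078 [ 0.18 -0.13] [0.621 0.138]
0.4 20844 [ 0.428 -0.127] [0.618 0.134]
0.45 12952 [ 0.455 -0.101] [0.612 0.127]
0.5 4027 [ 0.498 -0.033] [0.579 0.081]
[('shade', np.float32(0.254), array([ 0.435, -0.096,  0.403])), ('shadeL', np.float32(0.277), array([ 0.43 , -0.083,  0.382])), ('shadeR', np.float32(0.681), array([0.743, 0.054, 0.001])), ('head', np.float32(0.222), array([ 0.482, -0.078,  0.483])), ('neck', np.float32(0.261), array([ 0.517, -0.002,  0.515])), ('sh', np.float32(0.248), array([ 0.467, -0.126,  0.387]))]
side ring [0.41366186 0.38937251 0.05004592] [0.45534546 0.43494456 0.08511048]
((435.9844055175781, 404.843994140625), (229.57211303710938, 140.77053833007812), 85.2692642211914)
```

Run:
```python
from h import *
p,d=optics.read_camera("top"); C=cloud("top",d)
for t in ("stand","former"):
    r=optics.cut_out("top",t)
    for x in r[:1]:
        m=x["mask"]; z=C[...,2]
        lo,hi=(.002,.1) if t=="stand" else (.02,.03)
        P=C[m&(z>lo)&(z<hi)]; c,w,a=cv2.minAreaRect((P[:,:2]*1000).astype(np.float32)); print(t,len(P),np.round(c,1),np.round(w,1),round(a,2), "mean",P.mean(0))
        Q=P[:,:2]-P[:,:2].mean(0); ev,V=np.linalg.eigh(Q.T@Q); print("long axis",V[:,1],np.arctan2(-V[0,1]*np.sign(V[1,1]),abs(V[1,1])))
# corners of the plate in picture by fit: overlay
psi=-0.46;c0=np.array([.4345,.411])
import itertools
img=cv2.resize(p[:,:,::-1],None,fx=4,fy=4,interpolation=cv2.INTER_CUBIC)
for psi,col in((-.44,(0,0,255)),(-.47,(0,255,0)),(-.50,(255,0,0))):
    ux=np.array([np.cos(psi),np.sin(psi)]);uy=np.array([-np.sin(psi),np.cos(psi)])
    pts=[np.r_[c0+a*ux*.043+b*uy*.061,.006] for a,b in((1,1),(1,-1),(-1,-1),(-1,1))]
    q=(proj("top",pts)[:,::-1]*4+1.5).astype(int); cv2.polylines(img,[q],True,col,1)
cv2.imwrite("pics/ov.png",img[235*4:325*4,250*4:360*4])
```

```text
stand 2537 [433.9 410.4] [124.3  87.2] 62.86 mean [0.43208309 0.41068607 0.02124085]
long axis [0.44844215 0.89381186] -0.46502164934328266
former 986 [433.6 411.1] [108.   65.7] 63.39 mean [0.43212934 0.41041708 0.02625645]
long axis [0.46463596 0.88550179] -0.4832234539846534
```

Call:
drive_tool(deltas=[{"x": 1.3,"y": 3.9},{"x": 2.6,"y": 7.8},{"x": 3.9,"y": 11.7},{"x": 5.2,"y": 15.6},{"x": 6.5,"y": 19.5},{"x": 7.8,"y": 23.4},{"x": 9,"y": 27.3},{"x": 10,"y": 31},{"x": 11,"y": 34},{"x": 11.5,"y": 37}])

```text
invalid input
```

View pics/ov.png

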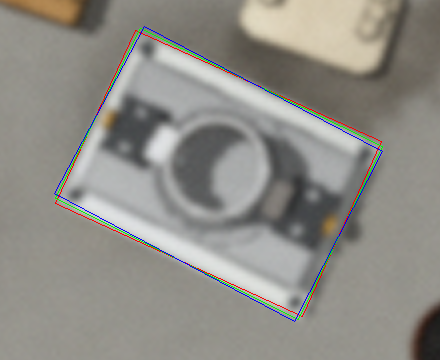

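The overlay fits best at yaw ≈ -0.47, centred on (0.4337, 0.411). The move call was refused, so I'll resend it with every field filled in.

Call:
drive_tool(deltas=[{"x": 1.3,"y": 3.9,"z": 0,"yaw": 0,"grip": 100},{"x": 2.6,"y": 7.8,"z": 0,"yaw": 0,"grip": 100},{"x": 3.9,"y": 11.7,"z": 0,"yaw": 0,"grip": 100},{"x": 5.2,"y": 15.6,"z": 0,"yaw": 0,"grip": 100},{"x": 6.5,"y": 19.5,"z": 0,"yaw": 0,"grip": 100},{"x": 7.8,"y": 23.4,"z": 0,"yaw": 0,"grip": 100},{"x": 9,"y": 27.3,"z": 0,"yaw": 0,"grip": 100},{"x": 10,"y": 31,"z": 0,"yaw": 0,"grip": 100},{"x": 11,"y": 34,"z": 0,"yaw": 0,"grip": 100},{"x": 11.5,"y": 37,"z": 0,"yaw": 0,"grip": 100}], force=35)

```text
time: 2.48
position: [0.3034, -0.198, 0.405]
eef_rot: [0.0, 0.987, 0.159, 0.001]
force: [0.3, -0.6, 0.1]
opening: 0.0931
```

Call:
drive_tool(deltas=[{"x": 0.4,"y": 4,"z": 0,"yaw": 0,"grip": 100},{"x": 0.4,"y": 8,"z": 0,"yaw": 0,"grip": 100},{"x": 0.4,"y": 12,"z": 0,"yaw": 0,"grip": 100},{"x": 0.4,"y": 16,"z": 0,"yaw": 0,"grip": 100},{"x": 0.4,"y": 20,"z": 0,"yaw": 0,"grip": 100},{"x": 0.4,"y": 24,"z": 0,"yaw": 0,"grip": 100},{"x": 0.4,"y": 28,"z": 0,"yaw": 0,"grip": 100},{"x": 0.4,"y": 32,"z": 0,"yaw": 0,"grip": 100},{"x": 0.4,"y": 36,"z": 0,"yaw": 0,"grip": 100},{"x": 0.4,"y": 40,"z": 0,"yaw": 0,"grip": 100}])

```text
time: 3.32
position: [0.3066, 0.2042, 0.4054]
eef_rot: [0.0, 0.987, 0.159, 0.001]
force: [1.5, -0.4, 0.9]
opening: 0.0929
```

Call:
drive_tool(deltas=[{"x": 1.8,"y": 3,"z": 0,"yaw": 0.1,"grip": 100},{"x": 3.6,"y": 6,"z": 0,"yaw": 0.2,"grip": 100},{"x": 5.4,"y": 9,"z": 0,"yaw": 0.3,"grip": 100},{"x": 7.2,"y": 12,"z": 0,"yaw": 0.4,"grip": 100},{"x": 9.0,"y": 15,"z": 0,"yaw": 0.5,"grip": 100},{"x": 10.8,"y": 18,"z": 0,"yaw": 0.6,"grip": 100},{"x": 12.7,"y": 20.7,"z": -2,"yaw": 0.7,"grip": 100},{"x": 12.7,"y": 20.7,"z": -5,"yaw": 0.782,"grip": 100},{"x": 12.7,"y": 20.7,"z": -8,"yaw": 0.782,"grip": 100},{"x": 12.7,"y": 20.7,"z": -8,"yaw": 0.782,"grip": 100}])

```text
time: 4.15
position: [0.4319, 0.4102, 0.3176]
eef_rot: [0.0, 0.852, 0.524, -0.004]
force: [-0.9, -0.7, -1.3]
opening: 0.0928
```

Run:
```python
from h import *
s=get_state(); q=s["eef_rot"]; M=R.from_quat([q[1],q[2],q[3],q[0]]).as_matrix(); print(s["time"],s["position"],s["joint_positions"].round(2),M[:,1].round(3),np.arctan2(M[1,1],M[0,1]),M[:,2].round(4),s["force"])
for c in("top","side"):
    p,d=optics.read_camera(c)
    if c=="side": cv2.imwrite("pics/s1.png",cv2.resize(p[120:345,180:380,::-1],None,fx=2.6,fy=2.6))
    else: cv2.imwrite("pics/t1.png",p[:,:,::-1])
```

```text
4.15 [0.43185651 0.41023939 0.31755266] [0.67 0.18 1.6  0.   1.38 1.14] [ 0.892 -0.451 -0.004] -0.46833165531836307 [-0.0072 -0.0053 -1.    ] [-0.85682409 -0.72423709 -1.26584677]
```

View pics/s1.png

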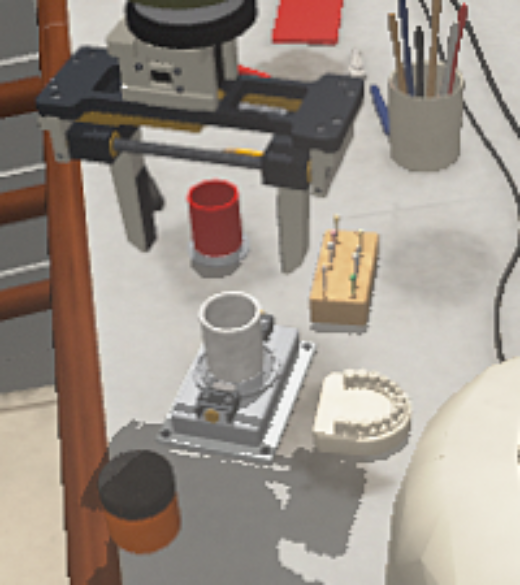

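The gripper straddles the ring line: fingers at crop (130,220) and (295,240), ring at (232,345), jaw axis across the catches. Descending now.

Call:
drive_tool(deltas=[{"x": 0.2,"y": 0.1,"z": -2,"yaw": 0,"grip": 100},{"x": 0.2,"y": 0.1,"z": -4,"yaw": 0,"grip": 100},{"x": 0.2,"y": 0.1,"z": -6,"yaw": 0,"grip": 100},{"x": 0.2,"y": 0.1,"z": -7.0,"yaw": 0,"grip": 100},{"x": 0.2,"y": 0.1,"z": -7.9,"yaw": 0,"grip": 100},{"x": 0.2,"y": 0.1,"z": -7.9,"yaw": 0,"grip": 100},{"x": 0.2,"y": 0.1,"z": -7.9,"yaw": 0,"grip": 100},{"x": 0.2,"y": 0.1,"z": -7.9,"yaw": 0,"grip": 100}])

```text
time: 4.92
position: [0.4357, 0.4123, 0.2474]
eef_rot: [-0.0, 0.852, 0.523, 0.001]
force: [0.5, 0.0, -0.1]
opening: 0.0927
```

Run:
```python
from h import *
s=get_state(); q=s["eef_rot"]; M=R.from_quat([q[1],q[2],q[3],q[0]]).as_matrix(); print(s["time"],s["position"],np.arctan2(M[1,1],M[0,1]),M[:,2].round(4),s["force"])
p,d=optics.read_camera("side")
cv2.imwrite("pics/s2.png",cv2.resize(p[170:320,200:350,::-1],None,fx=4,fy=4))
```

```text
4.9167 [0.43570768 0.41231171 0.24739928] -0.469741884115575 [ 0.0013  0.0016 -1.    ] [ 0.46878481  0.03301803 -0.08316387]
```

View pics/s2.png

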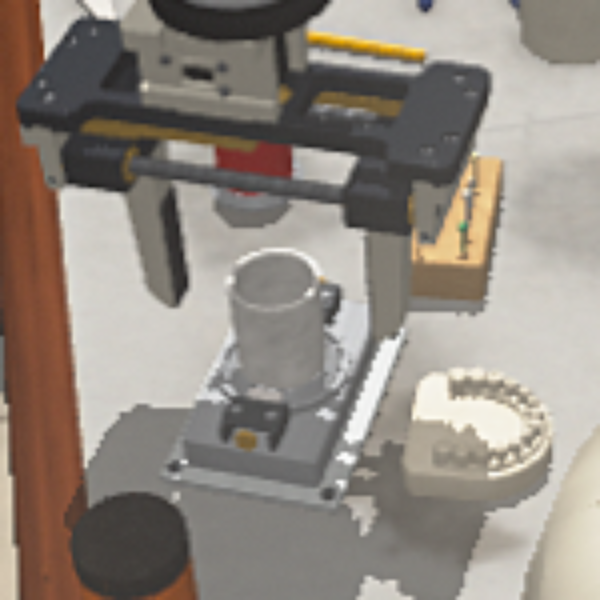

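Call:
drive_tool(deltas=[{"x": -0.2,"y": -0.13,"z": -0.5,"yaw": 0,"grip": 100},{"x": -0.2,"y": -0.13,"z": -0.9,"yaw": 0,"grip": 100},{"x": -0.2,"y": -0.13,"z": -0.9,"yaw": 0,"grip": 100},{"x": -0.2,"y": -0.13,"z": -0.9,"yaw": 0,"grip": 100}])

```text
time: 5.3
position: [0.4335, 0.4109, 0.2379]
eef_rot: [-0.0, 0.852, 0.523, 0.001]
force: [-0.4, -0.4, 0.0]
opening: 0.093
```

Run:
```python
from h import *
s=get_state(); print(s["time"],s["position"],s["qd"].round(4),s["force"])
```

```text
5.3 [0.43346556 0.41088756 0.23790931] [-0.0004 -0.0014 -0.0063 -0.0007  0.0037 -0.0002] [-0.37674954 -0.37808792  0.0075613 ]
```

Call:
drive_tool(deltas=[{"x": 0,"y": 0,"z": 0,"yaw": 0,"grip": 0},{"x": 0,"y": 0,"z": 0,"yaw": 0,"grip": 0},{"x": 0,"y": 0,"z": 0,"yaw": 0,"grip": 0},{"x": 0,"y": 0,"z": 0,"yaw": 0,"grip": 0},{"x": 0,"y": 0,"z": 0,"yaw": 0,"grip": 0},{"x": 0,"y": 0,"z": 0,"yaw": 0,"grip": 0},{"x": 0,"y": 0,"z": 0,"yaw": 0,"grip": 0},{"x": 0,"y": 0,"z": 0,"yaw": 0,"grip": 0}], force=35)

```text
time: 5.97
position: [0.4335, 0.4109, 0.2379]
eef_rot: [-0.0, 0.852, 0.523, 0.001]
force: [-0.0, -0.7, -0.7]
opening: 0.0445
```

Call:
drive_tool(deltas=[{"x": 0,"y": 0,"z": 0,"yaw": 0,"grip": 0},{"x": 0,"y": 0,"z": 0,"yaw": 0,"grip": 0},{"x": 0,"y": 0,"z": 0,"yaw": 0,"grip": 0}])

```text
time: 6.22
position: [0.4335, 0.4109, 0.2379]
eef_rot: [-0.0, 0.852, 0.523, 0.001]
force: [0.5, -0.4, 0.0]
opening: 0.042
```

Call:
drive_tool(deltas=[{"x": -0.05,"y": -0.11,"z": 0,"yaw": 0,"grip": 0},{"x": -0.14,"y": -0.27,"z": 0.08,"yaw": 0,"grip": 0},{"x": -0.22,"y": -0.44,"z": 0.17,"yaw": 0,"grip": 0},{"x": -0.22,"y": -0.44,"z": 0.17,"yaw": 0,"grip": 0}])

```text
time: 6.55
position: [0.4316, 0.4068, 0.2395]
eef_rot: [-0.001, 0.852, 0.523, 0.002]
force: [4.8, 6.4, -8.0]
opening: 0.0412
```

Call:
drive_tool(deltas=[{"x": -0.05,"y": -0.1,"z": 0.0,"yaw": 0,"grip": 0},{"x": -0.1,"y": -0.2,"z": 0.03,"yaw": 0,"grip": 0},{"x": -0.19,"y": -0.37,"z": 0.08,"yaw": 0,"grip": 0},{"x": -0.19,"y": -0.37,"z": 0.08,"yaw": 0,"grip": 0}])

```text
time: 6.88
position: [0.4302, 0.4041, 0.2402]
eef_rot: [-0.002, 0.852, 0.523, 0.004]
force: [7.6, 11.0, -11.2]
opening: 0.041
```

Run:
```python
from h import *
s=get_state(); print(s["time"],s["position"],s["force"],s["ft_torque"])
p,d=optics.read_camera("side")
cv2.imwrite("pics/s3.png",cv2.resize(p[200:310,215:325,::-1],None,fx=5.4,fy=5.4,interpolation=cv2.INTER_CUBIC))
```

```text
6.8833 [0.43021481 0.40408868 0.24020523] [  7.61876815  10.96627083 -11.2154638 ] [ 2.07559167 -1.62737869 -0.24133648]
```

View pics/s3.png

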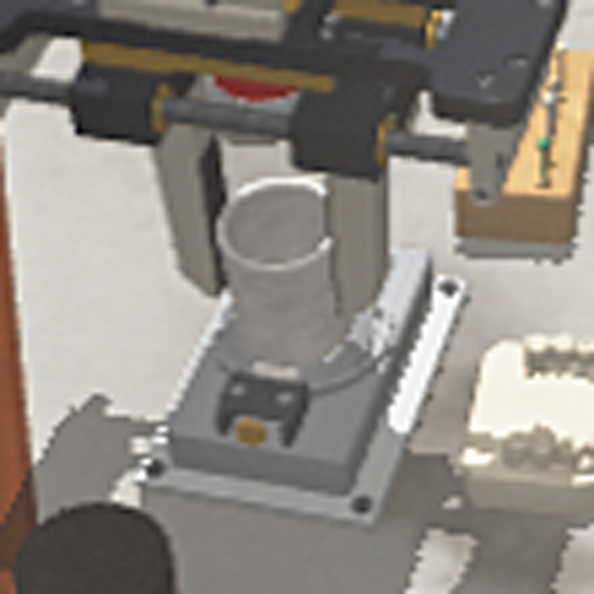

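Call:
drive_tool(deltas=[{"x": -0.04,"y": -0.08,"z": -0.05,"yaw": 0,"grip": 0},{"x": -0.09,"y": -0.18,"z": -0.08,"yaw": 0,"grip": 0},{"x": -0.14,"y": -0.27,"z": -0.08,"yaw": 0,"grip": 0},{"x": -0.14,"y": -0.27,"z": -0.08,"yaw": 0,"grip": 0}])

```text
time: 7.27
position: [0.4296, 0.403, 0.2401]
eef_rot: [-0.003, 0.852, 0.523, 0.007]
force: [6.9, 12.3, -8.9]
opening: 0.0409
```

Run:
```python
from h import *
s=get_state(); print(s["time"],s["position"],s["force"],s["ft_torque"])
```

```text
7.2667 [0.4295735  0.40296537 0.24012809] [ 6.92797526 12.33768669 -8.87994488] [ 2.34536705 -1.40902439 -0.1488787 ]
```

Call:
drive_tool(deltas=[{"x": -0.12,"y": -0.24,"z": 0,"yaw": 0,"grip": 0},{"x": -0.19,"y": -0.38,"z": 0,"yaw": 0,"grip": 0},{"x": -0.26,"y": -0.52,"z": 0.03,"yaw": 0,"grip": 0},{"x": -0.32,"y": -0.64,"z": 0.05,"yaw": 0,"grip": 0},{"x": -0.32,"y": -0.64,"z": 0.05,"yaw": 0,"grip": 0}])

```text
time: 7.68
position: [0.4272, 0.3978, 0.2419]
eef_rot: [-0.004, 0.852, 0.523, 0.01]
force: [5.0, 9.7, -3.9]
opening: 0.0412
```

Run:
```python
from h import *
s=get_state(); print(s["time"],s["position"],s["force"],s["ft_torque"])
p,d=optics.read_camera("side")
cv2.imwrite("pics/s4.png",cv2.resize(p[200:310,215:325,::-1],None,fx=5.4,fy=5.4,interpolation=cv2.INTER_CUBIC))
```

```text
7.6833 [0.4271578  0.3978325  0.24186466] [ 4.9617787   9.67358855 -3.92044719] [ 1.74997947 -1.20046617  0.01545234]
```

View pics/s4.png

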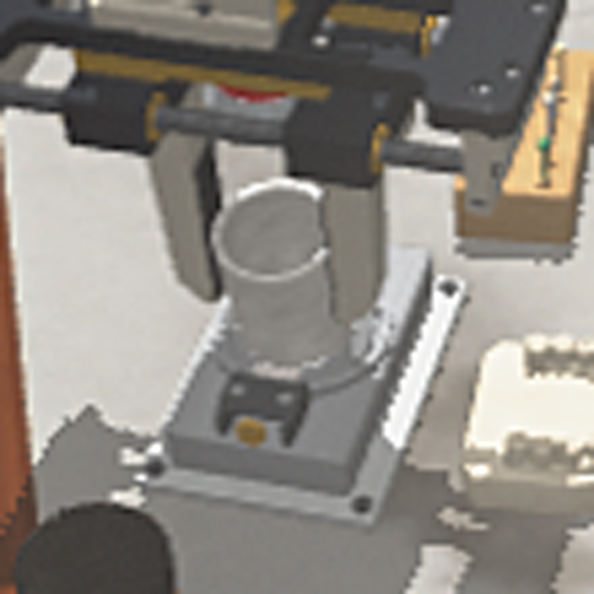

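Call:
drive_tool(deltas=[{"x": -0.1,"y": -0.2,"z": 0.03,"yaw": 0,"grip": 0},{"x": -0.18,"y": -0.36,"z": 0.05,"yaw": 0,"grip": 0},{"x": -0.25,"y": -0.5,"z": 0.07,"yaw": 0,"grip": 0},{"x": -0.25,"y": -0.5,"z": 0.07,"yaw": 0,"grip": 0}])

```text
time: 8.07
position: [0.4252, 0.3939, 0.2433]
eef_rot: [-0.005, 0.852, 0.523, 0.013]
force: [4.2, 7.5, -5.5]
opening: 0.0414
```

Run:
```python
from h import *
s=get_state(); print(s["time"],s["position"],s["eef_rot"],s["force"],s["ft_torque"])
p,d=optics.read_camera("side"); p2,d2=optics.read_camera("top")
a=cv2.resize(p[205:305,220:320,::-1],(500,500),interpolation=cv2.INTER_CUBIC)
b=cv2.resize(p2[240:310,270:340,::-1],(300,300),interpolation=cv2.INTER_CUBIC)
o=np.zeros((500,800,3),np.uint8);o[:,:500]=a;o[:300,500:]=b
cv2.imwrite("pics/s5.png",o)
```

```text
8.0667 [0.42515982 0.39386553 0.24334394] [-0.00503521  0.85227799  0.52291537  0.01250557] [ 4.19461247  7.53935403 -5.5281777 ] [ 1.74802995 -1.0023197   0.03991315]
```

View pics/s5.png

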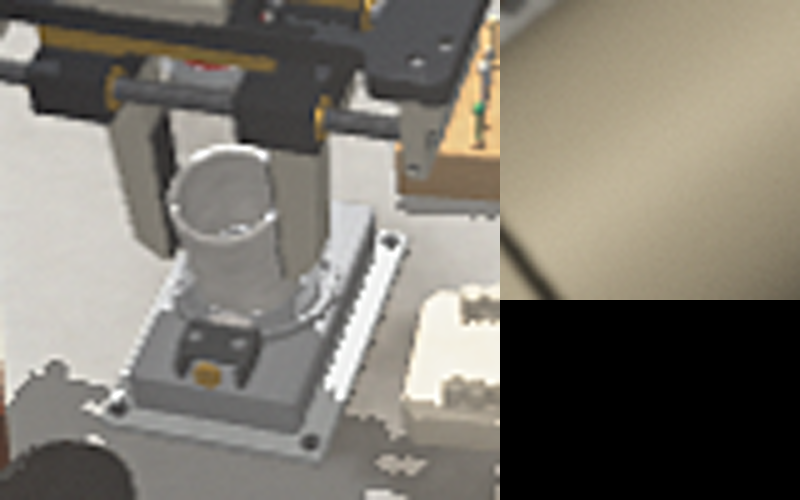

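```bash
cat >> h.py <<'E'
PSI=-.47; UX=np.array([np.cos(PSI),np.sin(PSI),0]);UY=np.array([-np.sin(PSI),np.cos(PSI),0]); C0=np.array([.4336,.411,.026])
def grasp():
    s=get_state(); q=s["eef_rot"]; M=R.from_quat([q[1],q[2],q[3],q[0]]).as_matrix()
    g=s["position"]+.167*M[:,2]-C0; f=s["force"]
    print("t",round(s["time"],2),"grasp former-frame mm",(1000*np.array([g@UX,g@UY,g[2]])).round(2),"toolz",np.round([M[:,2]@UX,M[:,2]@UY],4),"F",np.round([f@UX,f@UY,f[2]],1))
def ringfit():
    "ring axis tilt from side depth: fit a cylinder r 21 to outer points + inner"
    from scipy.optimize import least_squares
    p,d=optics.read_camera("side"); S=cloud("side",d); r=optics.cut_out("side","ring_center")
    best=[x for x in r if True]
    T,V=None,None
    for x in best:
        v,u=np.nonzero(x["mask"]); P=S[x["mask"]&(d>0)]-C0
        if np.linalg.norm(np.median(P,0)[:2])<.05: break
    L=np.c_[P@UX,P@UY,P[:,2]]*1000
    L=L[(L[:,2]>12)&(L[:,2]<75)]
    # view dir: outer points face the camera
    def res(q):
        a=np.array([q[2],q[3],1]);a/=np.linalg.norm(a); c=np.array([q[0],q[1],40.])
        w=L-c; rr=np.linalg.norm(w-np.outer(w@a,a),axis=1)
        return np.minimum(abs(rr-21),abs(rr-19))
    o=least_squares(res,[0,0,0,0],loss="soft_l1")
    w=L-np.array([o.x[0],o.x[1],40]);a=np.array([o.x[2],o.x[3],1]);a/=np.linalg.norm(a)
    print("ring axis at z40:",o.x[:2].round(1),"slope x,y",o.x[2:].round(3),"n",len(L),"cost",round(np.sqrt(2*o.cost/len(L)),2),"rim s99",np.percentile(w@a,99).round(1))
    return x["mask"],p
E
python3 - <<'E'
from h import *
grasp(); m,p=ringfit()
E
```

```text
t 8.17 grasp former-frame mm [  0.97 -14.63  50.38] toolz [0.0045 0.0264] F [ 0.2  9.8 -4.6]
ring axis at z40: [  0.2 -10.1] slope x,y [-0.009 -0.21 ] n 606 cost 0.69 rim s99 23.9
```

Call:
drive_tool(deltas=[{"x": -0.12,"y": -0.24,"z": 0.03,"yaw": 0,"grip": 0},{"x": -0.22,"y": -0.44,"z": 0.06,"yaw": 0,"grip": 0},{"x": -0.3,"y": -0.6,"z": 0.08,"yaw": 0,"grip": 0},{"x": -0.3,"y": -0.6,"z": 0.08,"yaw": 0,"grip": 0}])

```text
time: 8.6
position: [0.4225, 0.3888, 0.2448]
eef_rot: [-0.006, 0.852, 0.523, 0.014]
force: [4.0, 7.8, -4.9]
opening: 0.0413
```

Run:
```python
from h import *
grasp(); m,p=ringfit()
```

```text
t 8.6 grasp former-frame mm [  1.03 -19.65  51.84] toolz [0.005  0.0307] F [ 0.   8.7 -4.9]
ring axis at z40: [  1.2 -12.4] slope x,y [-0.045 -0.304] n 586 cost 0.8 rim s99 25.6
```

Call:
drive_tool(deltas=[{"x": 0.12,"y": 0.24,"z": -0.03,"yaw": 0,"grip": 0},{"x": 0.25,"y": 0.5,"z": -0.08,"yaw": 0,"grip": 0},{"x": 0.38,"y": 0.75,"z": -0.12,"yaw": 0,"grip": 0},{"x": 0.5,"y": 1.0,"z": -0.18,"yaw": 0,"grip": 0},{"x": 0.5,"y": 1.0,"z": -0.18,"yaw": 0,"grip": 0}])

```text
time: 9.12
position: [0.4276, 0.3987, 0.2432]
eef_rot: [-0.005, 0.852, 0.523, 0.014]
force: [-1.8, -3.6, 5.8]
opening: 0.0414
```

Run:
```python
from h import *
grasp(); m,p=ringfit()
```

```text
t 9.12 grasp former-frame mm [ 1.06 -8.91 50.27] toolz [0.005  0.0287] F [ 0.  -4.   5.8]
ring axis at z40: [ 1.  -2.8] slope x,y [-0.045 -0.257] n 591 cost 0.59 rim s99 24.0
```

Call:
drive_tool(deltas=[{"x": -0.12,"y": -0.24,"z": 0.05,"yaw": 0,"grip": 0},{"x": -0.25,"y": -0.5,"z": 0.05,"yaw": 0,"grip": 0},{"x": -0.4,"y": -0.8,"z": 0.05,"yaw": 0,"grip": 0},{"x": -0.4,"y": -0.8,"z": 0.05,"yaw": 0,"grip": 0}])

```text
time: 9.55
position: [0.4237, 0.391, 0.244]
eef_rot: [-0.006, 0.852, 0.523, 0.015]
force: [3.3, 6.5, -4.4]
opening: 0.041
```

Run:
```python
from h import *
grasp(); m,p=ringfit()
cv2.imwrite("pics/s6.png",cv2.resize(p[205:305,220:320,::-1],(580,580),interpolation=cv2.INTER_CUBIC))
```

```text
t 9.55 grasp former-frame mm [  1.1  -16.98  51.08] toolz [0.0052 0.0321] F [-0.   7.3 -4.4]
ring axis at z40: [  0.1 -11.6] slope x,y [ 0.005 -0.278] n 549 cost 0.61 rim s99 24.1
```

View pics/s6.png

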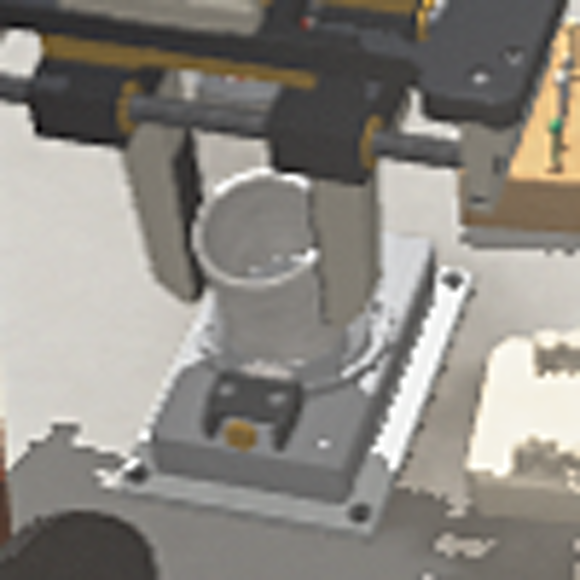

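Call:
drive_tool(deltas=[{"x": 0,"y": 0,"z": 0,"yaw": 0,"grip": 0},{"x": 0,"y": 0,"z": 0,"yaw": 0,"grip": 0},{"x": 0.05,"y": 0.1,"z": -0.05,"yaw": 0,"grip": 0},{"x": 0.1,"y": 0.2,"z": -0.1,"yaw": 0,"grip": 0},{"x": 0.15,"y": 0.3,"z": -0.15,"yaw": 0,"grip": 0},{"x": 0.15,"y": 0.3,"z": -0.15,"yaw": 0,"grip": 0}], force=3)

```text
time: 10.15
position: [0.4254, 0.3942, 0.2426]
eef_rot: [-0.006, 0.852, 0.523, 0.015]
force: [-0.3, 1.3, 1.9]
opening: 0.0419
```

Run:
```python
from h import *
grasp(); m,p=ringfit()
```

```text
t 10.15 grasp former-frame mm [  1.21 -13.26  49.65] toolz [0.0055 0.0322] F [-0.9  1.   1.9]
ring axis at z40: [ 1.5 -6.8] slope x,y [-0.025 -0.227] n 597 cost 0.61 rim s99 24.0
```

Call:
drive_tool(deltas=[{"x": 0.05,"y": 0.1,"z": -0.1,"yaw": 0,"grip": 0},{"x": 0.1,"y": 0.2,"z": -0.2,"yaw": 0,"grip": 0},{"x": 0.1,"y": 0.2,"z": -0.3,"yaw": 0,"grip": 0},{"x": 0.1,"y": 0.2,"z": -0.3,"yaw": 0,"grip": 0}], force=3)

```text
time: 10.58
position: [0.4265, 0.3962, 0.2396]
eef_rot: [-0.006, 0.852, 0.523, 0.015]
force: [0.7, 0.1, 3.5]
opening: 0.0416
```

Run:
```python
from h import *
grasp(); m,p=ringfit()
cv2.imwrite("pics/s7.png",cv2.resize(p[205:305,220:320,::-1],(580,580),interpolation=cv2.INTER_CUBIC))
```

```text
t 10.58 grasp former-frame mm [  1.27 -11.01  46.66] toolz [0.0056 0.0323] F [0.6 0.4 3.5]
ring axis at z40: [ 0.5 -4.7] slope x,y [-0.006 -0.192] n 566 cost 0.63 rim s99 22.0
```

View pics/s7.png

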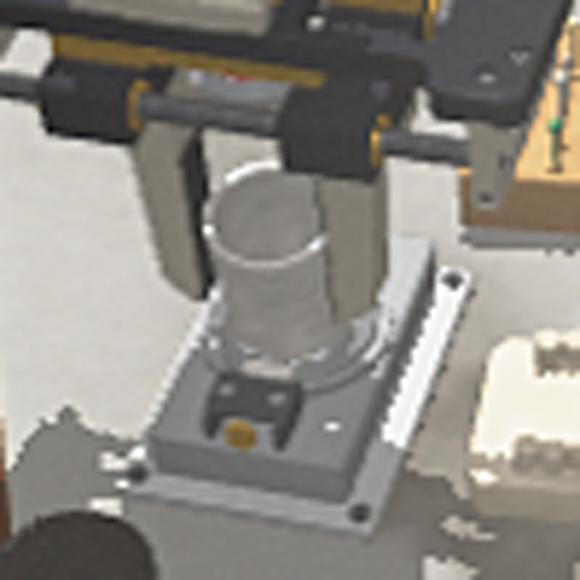

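The catch on the +y side has cleared: the ring now leans -0.19 rad, resting on nose a. The pads have crept about 4 mm off its axis, so I'll let go briefly, since the ring stands stably, then re-centre and grip again.

Call:
drive_tool(deltas=[{"x": 0,"y": 0,"z": 0,"yaw": 0,"grip": 58},{"x": 0,"y": 0,"z": 0,"yaw": 0,"grip": 58},{"x": 0,"y": 0,"z": 0,"yaw": 0,"grip": 58},{"x": 0.1,"y": 0.2,"z": 0.05,"yaw": 0,"grip": 58},{"x": 0.2,"y": 0.4,"z": 0.1,"yaw": 0,"grip": 58},{"x": 0.2,"y": 0.4,"z": 0.1,"yaw": 0,"grip": 58}])

```text
time: 11.18
position: [0.4286, 0.4005, 0.2407]
eef_rot: [-0.006, 0.852, 0.523, 0.015]
force: [0.5, -1.1, -0.9]
opening: 0.0539
```

Run:
```python
from h import *
print(get_state()["opening"])
grasp(); m,p=ringfit()
cv2.imwrite("pics/s8.png",cv2.resize(p[205:305,220:320,::-1],(580,580),interpolation=cv2.INTER_CUBIC))
```

```text
0.05389404527863773
t 11.18 grasp former-frame mm [ 1.22 -6.12 47.76] toolz [0.0057 0.0327] F [ 0.9 -0.8 -0.9]Traceback (most recent call last):
  File "<stdin>", line 3, in <module>
  File "h.py", line 39, in ringfit
    L=np.c_[P@UX,P@UY,P[:,2]]*1000
            ^
UnboundLocalError: cannot access local variable 'P' where it is not associated with a value
```

Run:
```python
from h import *
p,d=optics.read_camera("side")
cv2.imwrite("pics/s8.png",cv2.resize(p[205:305,220:320,::-1],(580,580),interpolation=cv2.INTER_CUBIC))
try: ringfit()
except Exception as e: print(e)
```

```text
ring axis at z40: [ 0.8 -4.7] slope x,y [ 0.004 -0.155] n 686 cost 0.59 rim s99 22.0
```

View pics/s8.png

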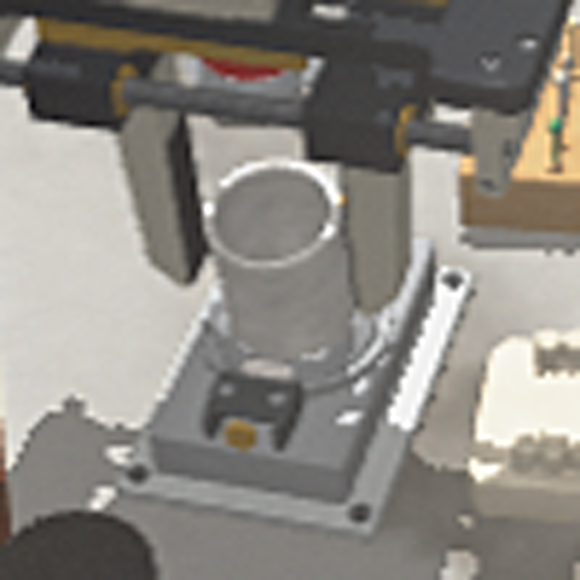

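The ring stands free at about -0.16 rad on nose a, so that side is out. Gripping again and rocking the other way.

Call:
drive_tool(deltas=[{"x": 0,"y": 0,"z": 0,"yaw": 0,"grip": 0},{"x": 0,"y": 0,"z": 0,"yaw": 0,"grip": 0},{"x": 0,"y": 0,"z": 0,"yaw": 0,"grip": 0},{"x": 0,"y": 0,"z": 0,"yaw": 0,"grip": 0},{"x": 0,"y": 0,"z": 0,"yaw": 0,"grip": 0},{"x": 0,"y": 0,"z": 0,"yaw": 0,"grip": 0},{"x": 0.1,"y": 0.2,"z": 0.08,"yaw": 0,"grip": 0},{"x": 0.2,"y": 0.4,"z": 0.16,"yaw": 0,"grip": 0},{"x": 0.25,"y": 0.5,"z": 0.22,"yaw": 0,"grip": 0},{"x": 0.25,"y": 0.5,"z": 0.22,"yaw": 0,"grip": 0}], force=25)

```text
time: 12.27
position: [0.4311, 0.4055, 0.2428]
eef_rot: [-0.006, 0.852, 0.523, 0.015]
force: [0.6, 0.5, -2.3]
opening: 0.0416
```

Run:
```python
from h import *
print(get_state()["opening"])
grasp()
try: ringfit()
except Exception as e: print(e)
```

```text
0.04163246846370378
t 12.27 grasp former-frame mm [ 1.17 -0.65 49.91] toolz [0.0056 0.0325] F [ 0.3  0.7 -2.3]
ring axis at z40: [0.1 0.9] slope x,y [-0.004 -0.156] n 666 cost 0.64 rim s99 24.9
```

The ring shifted bodily with the tight pads instead of turning, because nothing blocks its foot on the +y side. I'll set it back under nose b. Then I'll regrip with the jaws along y, so that closing the flat pads turns the leaning ring upright and lifts the -y side about nose a.

Call:
drive_tool(deltas=[{"x": -0.1,"y": -0.2,"z": -0.08,"yaw": 0,"grip": 0},{"x": -0.2,"y": -0.4,"z": -0.16,"yaw": 0,"grip": 0},{"x": -0.28,"y": -0.55,"z": -0.22,"yaw": 0,"grip": 0},{"x": -0.3,"y": -0.6,"z": -0.22,"yaw": 0,"grip": 0},{"x": -0.3,"y": -0.6,"z": -0.22,"yaw": 0,"grip": 0}])

```text
time: 12.78
position: [0.4279, 0.3993, 0.2406]
eef_rot: [-0.006, 0.852, 0.523, 0.016]
force: [-0.0, 2.4, -1.8]
opening: 0.0412
```

Run:
```python
from h import *
grasp()
try: ringfit()
except Exception as e: print(e)
```

```text
t 12.78 grasp former-frame mm [ 1.15 -7.42 47.72] toolz [0.0056 0.0332] F [-1.1  2.2 -1.8]
index -1 is out of bounds for axis 0 with size 0h.py:48: RuntimeWarning: invalid value encountered in scalar divide
  print("ring axis at z40:",o.x[:2].round(1),"slope x,y",o.x[2:].round(3),"n",len(L),"cost",round(np.sqrt(2*o.cost/len(L)),2),"rim s99",np.percentile(w@a,99).round(1))
```

Call:
drive_tool(deltas=[{"x": 0,"y": 0,"z": 0,"yaw": 0,"grip": 100},{"x": 0,"y": 0,"z": 0,"yaw": 0,"grip": 100},{"x": 0,"y": 0,"z": 0,"yaw": 0,"grip": 100},{"x": 0,"y": 0,"z": 0,"yaw": 0,"grip": 100},{"x": 0,"y": 0,"z": 2,"yaw": 0,"grip": 100},{"x": 0,"y": 0,"z": 4,"yaw": 0,"grip": 100},{"x": 0,"y": 0,"z": 6,"yaw": 0,"grip": 100},{"x": 0,"y": 0,"z": 7,"yaw": 0.1,"grip": 100},{"x": 0,"y": 0,"z": 7,"yaw": 0.2,"grip": 100},{"x": 0,"y": 0,"z": 7,"yaw": 0.3,"grip": 100}])

```text
time: 13.72
position: [0.4283, 0.3996, 0.3121]
eef_rot: [-0.008, 0.763, 0.646, 0.016]
force: [-0.3, -0.6, -0.2]
opening: 0.0929
```

Run:
```python
from h import *
grasp(); print(get_state()["opening"],get_state()["joint_positions"].round(2))
try: m,p=ringfit()
except Exception as e: print(e)
cv2.imwrite("pics/s9.png",cv2.resize(p[185:305,210:330,::-1],(580,580),interpolation=cv2.INTER_CUBIC))
```

```text
t 13.72 grasp former-frame mm [-9.0000e-02 -6.6800e+00  1.1924e+02] toolz [-0.0034  0.0351] F [ 0.  -0.7 -0.2]
0.09291482720070762 [0.66 0.14 1.65 0.02 1.32 0.82]
ring axis at z40: [ 1.2 -4.8] slope x,y [-0.048 -0.183] n 689 cost 0.57 rim s99 22.5
```

View pics/s9.png

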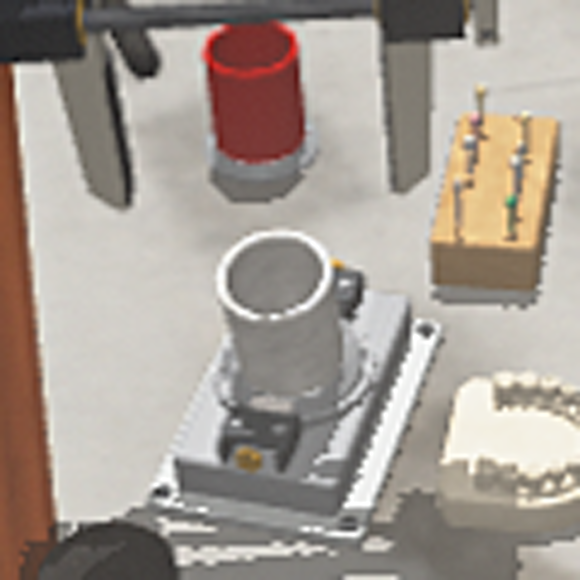

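The ring leans by itself on nose a (crop (275,330)), clear of the fingers. Continuing the quarter turn above it.

Call:
drive_tool(deltas=[{"x": 0,"y": 0,"z": 0,"yaw": 0.12,"grip": 100},{"x": 0,"y": 0,"z": 0,"yaw": 0.24,"grip": 100},{"x": 0,"y": 0,"z": 0,"yaw": 0.36,"grip": 100},{"x": 0,"y": 0,"z": 0,"yaw": 0.48,"grip": 100},{"x": 0,"y": 0,"z": 0,"yaw": 0.6,"grip": 100},{"x": 0,"y": 0,"z": 0,"yaw": 0.72,"grip": 100},{"x": 0,"y": 0,"z": 0,"yaw": 0.84,"grip": 100},{"x": 0,"y": 0,"z": 0,"yaw": 0.96,"grip": 100},{"x": 0,"y": 0,"z": 0,"yaw": 1.08,"grip": 100},{"x": 0,"y": 0,"z": 0,"yaw": 1.2,"grip": 100}])

```text
time: 14.65
position: [0.4279, 0.3992, 0.3104]
eef_rot: [-0.015, 0.265, 0.964, 0.007]
force: [0.3, 0.3, 0.5]
opening: 0.0928
```

Run:
```python
from h import *
grasp(); s=get_state(); q=s["eef_rot"]; M=R.from_quat([q[1],q[2],q[3],q[0]]).as_matrix(); print("heading",np.arctan2(M[1,1],M[0,1]),s["position"])
```

```text
t 14.65 grasp former-frame mm [ -5.16 -11.88 117.54] toolz [-0.0327  0.0072] F [0.2 0.4 0.5]
heading 1.0335454040265823 [0.42794189 0.39920163 0.31044423]
```

Call:
drive_tool(deltas=[{"x": 0.5,"y": 0.25,"z": 0,"yaw": 0.07,"grip": 100},{"x": 0.89,"y": 0.43,"z": 0,"yaw": 0.07,"grip": 100},{"x": 0.89,"y": 0.43,"z": -2,"yaw": 0.07,"grip": 100},{"x": 0.89,"y": 0.43,"z": -4,"yaw": 0.07,"grip": 100},{"x": 0.89,"y": 0.43,"z": -5.5,"yaw": 0.07,"grip": 100},{"x": 0.89,"y": 0.43,"z": -6.8,"yaw": 0.07,"grip": 100},{"x": 0.89,"y": 0.43,"z": -6.8,"yaw": 0.07,"grip": 100},{"x": 0.89,"y": 0.43,"z": -6.8,"yaw": 0.07,"grip": 100}])

```text
time: 15.32
position: [0.4366, 0.4033, 0.2417]
eef_rot: [-0.016, 0.233, 0.972, 0.005]
force: [0.1, 0.3, 0.6]
opening: 0.0928
```

Run:
```python
from h import *
grasp(); s=get_state(); q=s["eef_rot"]; M=R.from_quat([q[1],q[2],q[3],q[0]]).as_matrix(); print("heading",np.arctan2(M[1,1],M[0,1]),s["position"])
p,d=optics.read_camera("side")
cv2.imwrite("pics/s10.png",cv2.resize(p[185:305,210:330,::-1],(580,580),interpolation=cv2.INTER_CUBIC))
```

```text
t 15.32 grasp former-frame mm [ 0.51 -4.98 48.78] toolz [-0.0339  0.0031] F [-0.1  0.3  0.6]
heading 1.1012671168931347 [0.43660682 0.40330288 0.24168452]
```

View pics/s10.png

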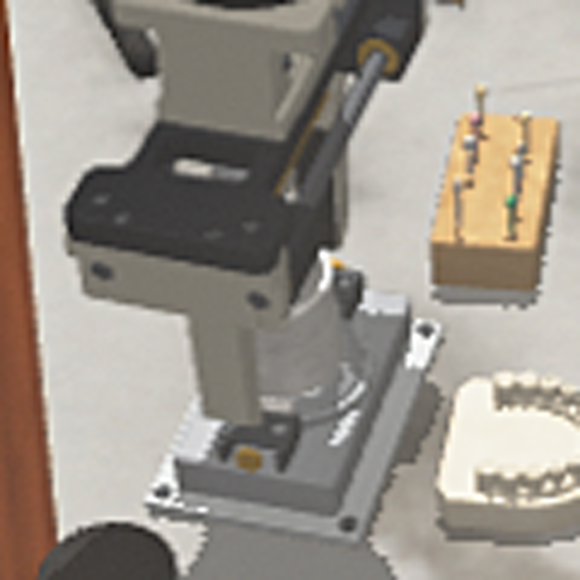

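Fingers straddle the ring along y, well above the housings (finger tip at crop (235,410)). Lowering 4 mm and closing gently.

Call:
drive_tool(deltas=[{"x": 0,"y": 0,"z": -0.4,"yaw": 0,"grip": 60},{"x": 0,"y": 0,"z": -0.4,"yaw": 0,"grip": 0},{"x": 0,"y": 0,"z": -0.4,"yaw": 0,"grip": 0},{"x": 0,"y": 0,"z": -0.4,"yaw": 0,"grip": 0},{"x": 0,"y": 0,"z": -0.4,"yaw": 0,"grip": 0},{"x": 0,"y": 0,"z": -0.4,"yaw": 0,"grip": 0},{"x": 0,"y": 0,"z": -0.4,"yaw": 0,"grip": 0},{"x": 0,"y": 0,"z": -0.4,"yaw": 0,"grip": 0},{"x": 0,"y": 0,"z": -0.4,"yaw": 0,"grip": 0}], force=12)

```text
time: 16.12
position: [0.4371, 0.4036, 0.2391]
eef_rot: [-0.015, 0.232, 0.973, 0.006]
force: [-0.5, 0.3, 1.7]
opening: 0.0461
```

Run:
```python
from h import *
grasp(); print(get_state()["opening"])
try: ringfit()
except Exception as e: print(e)
```

```text
t 16.12 grasp former-frame mm [ 0.93 -4.15 46.17] toolz [-0.0329  0.005 ] F [-0.6  0.1  1.7]
0.0461498609472852
ring axis at z40: [ 0.8 -5.2] slope x,y [-0.053 -0.275] n 294 cost 1.04 rim s99 21.4
```

Call:
drive_tool(deltas=[{"x": 0,"y": 0,"z": 0,"yaw": 0,"grip": 0},{"x": 0,"y": 0,"z": 0,"yaw": 0,"grip": 0},{"x": 0,"y": 0,"z": 0,"yaw": 0,"grip": 0},{"x": 0,"y": 0,"z": 0,"yaw": 0,"grip": 0}], force=22)

```text
time: 16.55
position: [0.4371, 0.4036, 0.2391]
eef_rot: [-0.015, 0.232, 0.973, 0.006]
force: [-0.2, -1.1, 2.4]
opening: 0.0453
```

Run:
```python
from h import *
grasp(); print(get_state()["opening"])
```

```text
t 16.55 grasp former-frame mm [ 0.97 -4.12 46.21] toolz [-0.0329  0.0051] F [ 0.3 -1.   2.4]
0.0452626097145854
```

Call:
drive_tool(deltas=[{"x": 0,"y": 0,"z": 0,"yaw": 0,"grip": 0},{"x": 0,"y": 0,"z": 0,"yaw": 0,"grip": 0},{"x": 0.04,"y": 0.08,"z": 0.02,"yaw": 0,"grip": 0},{"x": 0.08,"y": 0.16,"z": 0.04,"yaw": 0,"grip": 0},{"x": 0.08,"y": 0.16,"z": 0.04,"yaw": 0,"grip": 0}], force=38)

```text
time: 16.97
position: [0.438, 0.4054, 0.2396]
eef_rot: [-0.015, 0.232, 0.973, 0.006]
force: [-1.3, -1.8, 3.2]
opening: 0.0449
```

Run:
```python
from h import *
grasp(); print(get_state()["opening"])
try: m,p=ringfit()
except Exception as e: print(e)
p,d=optics.read_camera("side")
cv2.imwrite("pics/s11.png",cv2.resize(p[205:305,220:320,::-1],(580,580),interpolation=cv2.INTER_CUBIC))
```

```text
t 16.97 grasp former-frame mm [ 0.99 -2.15 46.66] toolz [-0.0328  0.0053] F [-0.3 -2.2  3.2]
0.04491639852269623
ring axis at z40: [ 0.9 -3.1] slope x,y [-0.052 -0.286] n 294 cost 0.95 rim s99 21.4
```

View pics/s11.png

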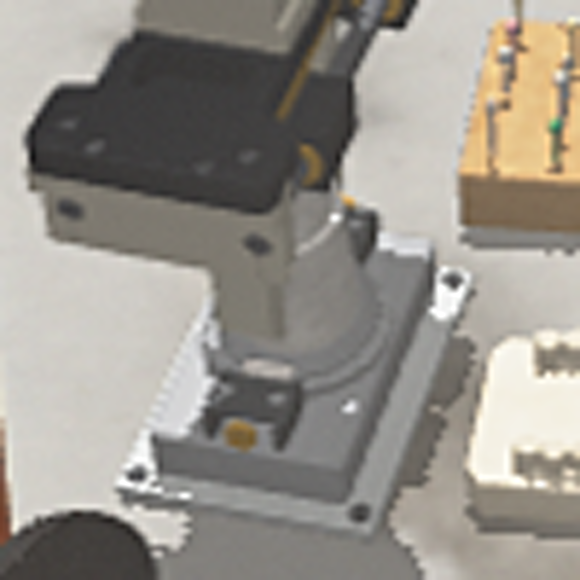

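Call:
drive_tool(deltas=[{"x": 0.0,"y": 0.0,"z": 0,"yaw": 0,"grip": 0},{"x": 0.02,"y": 0.04,"z": 0.07,"yaw": 0,"grip": 0},{"x": 0.04,"y": 0.08,"z": 0.14,"yaw": 0,"grip": 0},{"x": 0.04,"y": 0.08,"z": 0.14,"yaw": 0,"grip": 0}], force=60)

```text
time: 17.45
position: [0.4383, 0.4062, 0.2407]
eef_rot: [-0.015, 0.232, 0.973, 0.006]
force: [0.8, 0.0, -1.2]
opening: 0.0444
```

Run:
```python
from h import *
grasp(); print(get_state()["opening"])
```

```text
t 17.45 grasp former-frame mm [ 0.83 -1.28 47.77] toolz [-0.033   0.0053] F [ 0.7  0.4 -1.2]
0.04438131971894987
```

Call:
drive_tool(deltas=[{"x": 0.01,"y": 0.02,"z": 0.07,"yaw": 0,"grip": 0},{"x": 0.02,"y": 0.04,"z": 0.15,"yaw": 0,"grip": 0},{"x": 0.02,"y": 0.04,"z": 0.15,"yaw": 0,"grip": 0}], force=60)

```text
time: 17.7
position: [0.4384, 0.4067, 0.2422]
eef_rot: [-0.015, 0.232, 0.973, 0.006]
force: [0.0, 0.1, -2.1]
opening: 0.0442
```

Run:
```python
from h import *
grasp(); s=get_state(); print(s["opening"],s["ft_torque"])
p,d=optics.read_camera("side"); S=cloud("side",d)-C0
# ring lower outer points on +x side near z 20..45, x>15
L=np.stack([S@UX,S@UY,S[...,2]],-1)*1000
m=(d>0)&(np.hypot(L[...,0],L[...,1])<34)&(L[...,2]>2)&(L[...,2]<66)
P=L[m]
for a in range(0,64,4):
    q=P[(P[:,2]>=a)&(P[:,2]<a+4)]
    if len(q)>2: print(a,len(q),q.min(0)[:2].round(1),q.max(0)[:2].round(1))
cv2.imwrite("pics/s12.png",cv2.resize(p[215:295,230:310,::-1],(600,600),interpolation=cv2.INTER_CUBIC))
```

```text
t 17.7 grasp former-frame mm [ 0.75 -0.77 49.28] toolz [-0.0331  0.0053] F [-0.   0.1 -2.1]
0.044199150737288376 [-0.01930484 -0.1568413   0.03962416]
0 38 [-30.8 -25.4] [31.7 23.2]
4 80 [-30.5 -27.2] [31.9 24.2]
8 112 [-22.3 -33.9] [26.8 19.1]
12 61 [ -9.8 -33.2] [25.8 28.6]
16 34 [ -6.3 -17.3] [22.1 22.2]
20 16 [ -3.2 -18.3] [20.5 22.6]
24 25 [ -2.8 -17.7] [21.2 22.4]
28 21 [ -2.7 -26.7] [21.7 22.6]
32 29 [ -2.1 -25.9] [21.5 22.4]
36 29 [ -2.9 -31.1] [21.7 21.3]
40 30 [ -3.1 -29.4] [21.1 32.4]
44 26 [ -1.9 -31. ] [21.  20.2]
48 27 [  2.9 -30.5] [21.6 18.8]
52 24 [  1.4 -30.6] [21.8 17.2]
56 18 [  8.7 -32.4] [21.6 14.2]
60 17 [ 14.1 -17.6] [21.4  5.9]
```

View pics/s12.png

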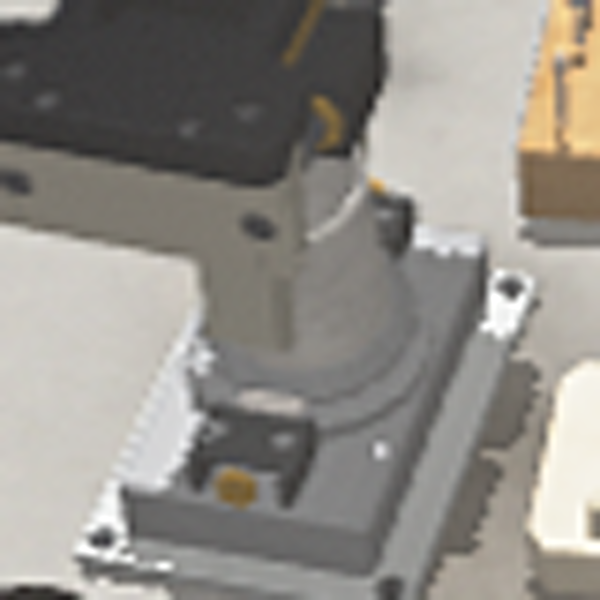

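In this grip the ring is held firmly at about -0.12 rad and does not turn between the pads. It has also slid toward +y out from under nose b. I'll go back down and under nose b, then lift only that side out through the catch, watching the vertical force so it stays well under the former's 15 N.

Call:
drive_tool(deltas=[{"x": 0,"y": 0,"z": -0.15,"yaw": 0,"grip": 0},{"x": 0,"y": 0,"z": -0.27,"yaw": 0,"grip": 0},{"x": -0.05,"y": -0.1,"z": -0.28,"yaw": 0,"grip": 0},{"x": -0.1,"y": -0.2,"z": -0.28,"yaw": 0,"grip": 0},{"x": -0.15,"y": -0.3,"z": -0.28,"yaw": 0,"grip": 0},{"x": -0.15,"y": -0.3,"z": -0.28,"yaw": 0,"grip": 0}])

```text
time: 18.25
position: [0.4369, 0.4035, 0.2394]
eef_rot: [-0.015, 0.232, 0.973, 0.006]
force: [-0.6, -0.5, 0.9]
opening: 0.0444
```

Run:
```python
from h import *
grasp(); s=get_state(); print(s["opening"],s["ft_torque"])
p,d=optics.read_camera("side")
cv2.imwrite("pics/s13.png",cv2.resize(p[215:295,230:310,::-1],(600,600),interpolation=cv2.INTER_CUBIC))
```

```text
t 18.25 grasp former-frame mm [ 0.84 -4.35 46.47] toolz [-0.0331  0.0052] F [-0.3 -0.7  0.9]
0.044396299424554524 [-0.00431597 -0.16706311  0.00617429]
```

View pics/s13.png

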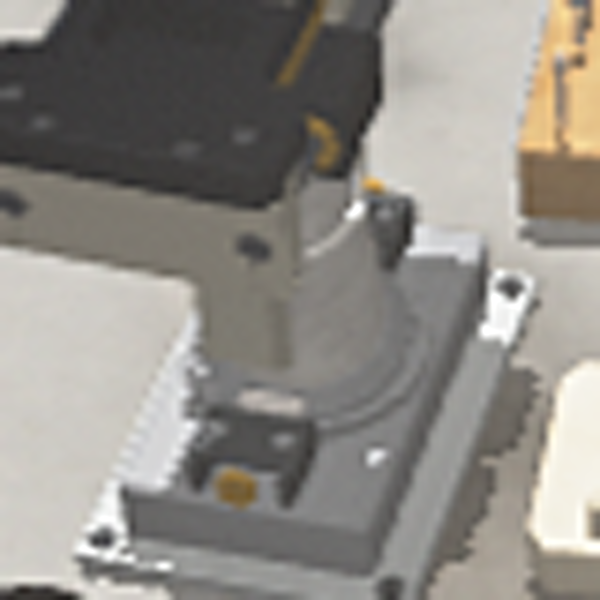

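Call:
drive_tool(deltas=[{"x": 0,"y": 0,"z": 0.1,"yaw": 0,"grip": 0},{"x": 0,"y": 0,"z": 0.2,"yaw": 0,"grip": 0},{"x": 0,"y": 0,"z": 0.3,"yaw": 0,"grip": 0},{"x": 0,"y": 0,"z": 0.3,"yaw": 0,"grip": 0}])

```text
time: 18.63
position: [0.437, 0.404, 0.2424]
eef_rot: [-0.015, 0.232, 0.973, 0.007]
force: [2.4, 4.5, -5.7]
opening: 0.0437
```

Run:
```python
from h import *
grasp(); s=get_state(); print(s["opening"],s["ft_torque"])
```

```text
t 18.63 grasp former-frame mm [ 0.72 -3.52 49.49] toolz [-0.0331  0.0069] F [ 0.1  5.1 -5.7]
0.04373931948053286 [ 1.11426162 -0.70246803 -0.02085733]
```

Call:
drive_tool(deltas=[{"x": -0.03,"y": -0.05,"z": 0.07,"yaw": 0,"grip": 0},{"x": -0.05,"y": -0.1,"z": 0.14,"yaw": 0,"grip": 0},{"x": -0.05,"y": -0.1,"z": 0.2,"yaw": 0,"grip": 0},{"x": -0.05,"y": -0.1,"z": 0.2,"yaw": 0,"grip": 0}])

```text
time: 18.97
position: [0.4371, 0.4039, 0.2454]
eef_rot: [-0.014, 0.232, 0.973, 0.009]
force: [2.2, 6.4, -1.6]
opening: 0.0444
```

Run:
```python
from h import *
grasp(); s=get_state(); print(s["opening"],s["ft_torque"])
p,d=optics.read_camera("side")
cv2.imwrite("pics/s14.png",cv2.resize(p[215:295,230:310,::-1],(600,600),interpolation=cv2.INTER_CUBIC))
```

```text
t 18.97 grasp former-frame mm [ 0.92 -2.96 52.48] toolz [-0.0323  0.0105] F [-0.9  6.7 -1.6]
0.044392693781188465 [ 1.24543768 -0.72455543 -0.01073893]
```

View pics/s14.png

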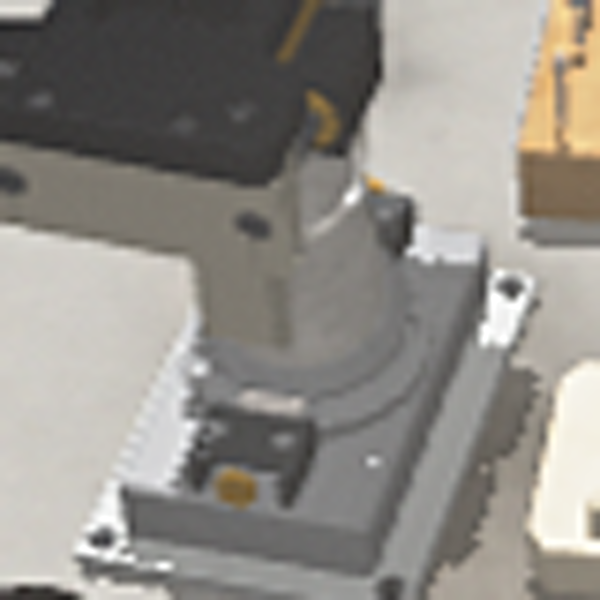

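The foot's straight side now bears on nose b: 6.7 N sideways, and vertically only the ring's weight. I'll push the catch out a little further, then raise that side over it.

Call:
drive_tool(deltas=[{"x": -0.05,"y": -0.1,"z": 0,"yaw": 0,"grip": 0},{"x": -0.11,"y": -0.22,"z": 0,"yaw": 0,"grip": 0},{"x": -0.16,"y": -0.32,"z": 0.0,"yaw": 0,"grip": 0},{"x": -0.16,"y": -0.32,"z": 0.05,"yaw": 0,"grip": 0}])

```text
time: 19.35
position: [0.4361, 0.4017, 0.2471]
eef_rot: [-0.014, 0.232, 0.973, 0.011]
force: [3.1, 6.7, -1.4]
opening: 0.0439
```

Run:
```python
from h import *
grasp(); s=get_state(); print(s["opening"],s["ft_torque"])
```

```text
t 19.35 grasp former-frame mm [ 1.15 -4.72 54.2 ] toolz [-0.0314  0.0147] F [-0.3  7.4 -1.4]
0.043931794906873 [ 1.42759551 -0.83389659 -0.07471072]
```

Call:
drive_tool(deltas=[{"x": -0.08,"y": -0.16,"z": 0,"yaw": 0,"grip": 0},{"x": -0.1,"y": -0.2,"z": 0.1,"yaw": 0,"grip": 0},{"x": -0.1,"y": -0.2,"z": 0.25,"yaw": 0,"grip": 0},{"x": -0.1,"y": -0.2,"z": 0.35,"yaw": 0,"grip": 0},{"x": -0.1,"y": -0.2,"z": 0.35,"yaw": 0,"grip": 0}])

```text
time: 19.77
position: [0.435, 0.3995, 0.2506]
eef_rot: [-0.014, 0.232, 0.973, 0.011]
force: [0.9, -0.2, -1.4]
opening: 0.0443
```

Run:
```python
from h import *
grasp(); s=get_state(); print(s["opening"],s["ft_torque"])
p,d=optics.read_camera("side")
cv2.imwrite("pics/s15.png",cv2.resize(p[215:295,230:310,::-1],(600,600),interpolation=cv2.INTER_CUBIC))
```

```text
t 19.77 grasp former-frame mm [ 1.2  -7.24 57.68] toolz [-0.0315  0.0141] F [ 0.9  0.3 -1.4]
0.044269745083615364 [-0.00805779 -0.11875807  0.01856926]
```

View pics/s15.png

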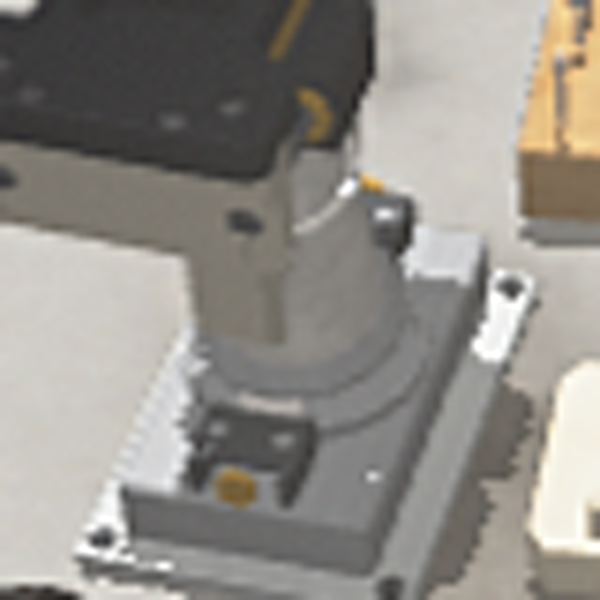

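Catch b has sprung in beneath: the sideways force went from 7 N to 0 and only the ring's weight is left. Next I'll centre the ring over the noses and set it down lightly on both, so it levels itself in the pads.

Run:
```python
from h import *
p,d=optics.read_camera("side"); S=cloud("side",d)-C0
L=np.stack([S@UX,S@UY,S[...,2]],-1)*1000
from scipy.optimize import least_squares
# ring outer wall: pixels in crop right of finger: crop(600px=80px) 
def box(r0,r1,c0,c1):
    m=np.zeros((480,640),bool); m[215+int(r0/7.5):215+int(r1/7.5),230+int(c0/7.5):230+int(c1/7.5)]=1; return m
m=box(235,350,300,385)&(d>0)&(L[...,2]>18)&(L[...,2]<75)&(np.hypot(L[...,0],L[...,1])<40)
P=L[m]; print(len(P),P.min(0),P.max(0))
def res(q):
    a=np.array([q[2],q[3],1]);a/=np.linalg.norm(a);w=P-np.array([q[0],q[1],40]);return np.linalg.norm(w-np.outer(w@a,a),axis=1)-21
o=least_squares(res,[1,-5,0,-.1],loss="soft_l1"); print(o.x.round(3),np.abs(o.fun).mean())
def res2(q): return res([1,q[0],0,q[1]])
o=least_squares(res2,[-5,-.1],loss="soft_l1"); print(o.x.round(3),np.abs(o.fun).mean())
```

```text
161 [  9.38698855 -25.4298555   19.0255142 ] [24.00625991 18.68138858 67.72734471]
[ 0.657 -4.025 -0.02  -0.203] 0.6438743886815572
[-3.642 -0.178] 0.6730740385963826
```

Call:
drive_tool(deltas=[{"x": 0,"y": 0,"z": 0,"yaw": 0,"grip": 0},{"x": 0,"y": 0,"z": -0.1,"yaw": 0,"grip": 0},{"x": 0.05,"y": 0.1,"z": -0.22,"yaw": 0,"grip": 0},{"x": 0.12,"y": 0.24,"z": -0.32,"yaw": 0,"grip": 0},{"x": 0.2,"y": 0.4,"z": -0.42,"yaw": 0,"grip": 0},{"x": 0.2,"y": 0.4,"z": -0.42,"yaw": 0,"grip": 0}], force=6)

```text
time: 20.37
position: [0.4371, 0.4037, 0.2462]
eef_rot: [-0.014, 0.232, 0.973, 0.01]
force: [-1.9, -1.2, 2.7]
opening: 0.042
```

```bash
cat >> h.py <<'E'
def fit2():
    from scipy.optimize import least_squares
    p,d=optics.read_camera("side"); S=cloud("side",d)-C0
    L=np.stack([S@UX,S@UY,S[...,2]],-1)*1000
    m=(d>0)&(L[...,2]>18)&(L[...,2]<85)&(L[...,0]>9)&(L[...,0]<26)&(abs(L[...,1])<26)
    lab=cv2.connectedComponents(m.astype(np.uint8))[1]; P=L[m]
    def res(q,P=P):
        a=np.array([q[2],q[3],1]);a/=np.linalg.norm(a);w=P-np.array([q[0],q[1],40]);return np.linalg.norm(w-np.outer(w@a,a),axis=1)-21
    o=least_squares(res,[1,-3,0,-.1],loss="cauchy",f_scale=.5)
    k=abs(o.fun)<1.5; o2=least_squares(lambda q:res(q,P[k]),o.x); print("fit2 axis@z40",o2.x[:2].round(1),"slope",o2.x[2:].round(3),"n",len(P),k.sum(),"ztop",P[k,2].max().round(1)); return p
E
python3 - <<'E'
from h import *
grasp(); s=get_state(); print(s["opening"],s["ft_torque"])
p=fit2()
cv2.imwrite("pics/s16.png",cv2.resize(p[215:295,230:310,::-1],(600,600),interpolation=cv2.INTER_CUBIC))
E
```

```text
t 20.37 grasp former-frame mm [ 1.15 -2.61 53.32] toolz [-0.0315  0.014 ] F [-1.1 -1.9  2.7]
0.04195192053412241 [-0.29339721 -0.00454183  0.00076458]
fit2 axis@z40 [ 0.4 -1.9] slope [-0.022 -0.023] n 247 211 ztop 67.2
```

View pics/s16.png

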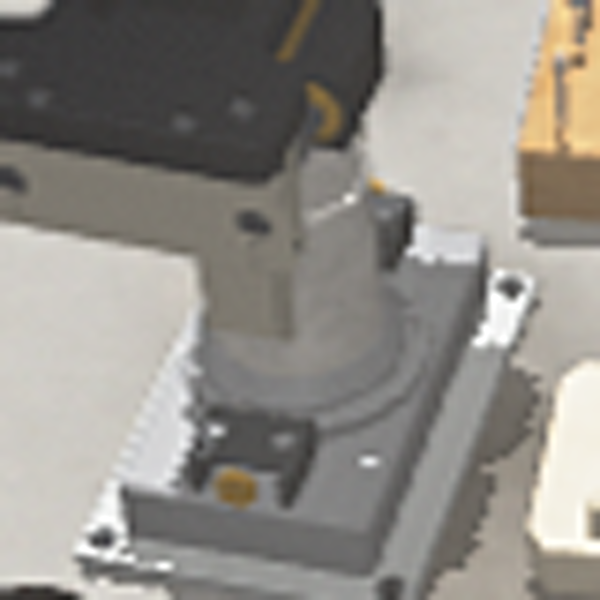

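The ring now sits level in the pads (opening 42.0 mm, lean about -0.02), its foot covering nose b. Firming up the grip and lifting slowly.

Call:
drive_tool(deltas=[{"x": 0,"y": 0,"z": 0,"yaw": 0,"grip": 0},{"x": 0,"y": 0,"z": 0,"yaw": 0,"grip": 0},{"x": 0.03,"y": 0.05,"z": 0.2,"yaw": 0,"grip": 0},{"x": 0.06,"y": 0.12,"z": 0.5,"yaw": 0,"grip": 0},{"x": 0.08,"y": 0.18,"z": 0.9,"yaw": 0,"grip": 0},{"x": 0.08,"y": 0.18,"z": 1.3,"yaw": 0,"grip": 0},{"x": 0.08,"y": 0.18,"z": 1.5,"yaw": 0,"grip": 0},{"x": 0.08,"y": 0.18,"z": 1.5,"yaw": 0,"grip": 0},{"x": 0.08,"y": 0.18,"z": 1.5,"yaw": 0,"grip": 0}], force=30)

```text
time: 21.17
position: [0.4379, 0.4055, 0.2616]
eef_rot: [-0.013, 0.232, 0.973, 0.011]
force: [-0.1, 0.0, -2.2]
opening: 0.0411
```

Run:
```python
from h import *
grasp(); s=get_state(); print(s["opening"],s["ft_torque"])
p=fit2()
cv2.imwrite("pics/s17.png",cv2.resize(p[205:295,220:310,::-1],(600,600),interpolation=cv2.INTER_CUBIC))
for t in("ring_foot","former_seat","paste_jar","jaw_model","burs"):
    r=optics.pinpoint("side",t); print(t,[([round(x["point"][0]*480,1),round(x["point"][1]*640,1)],round(x["confidence"],2)) for x in r])
K=C0
for h in(0,15,20,25,30): print(h,proj("side",K+[0,0,h/1000]).round(1))
```

```text
t 21.17 grasp former-frame mm [ 1.14 -0.46 68.66] toolz [-0.0313  0.0147] F [-0.1 -0.  -2.2]
0.04112486319073559 [ 0.03009588 -0.16335081 -0.03603592]
fit2 axis@z40 [0.9 0.9] slope [-0.03  -0.031] n 344 249 ztop 82.3
ring_foot [([254.2, 267.2], 0.71)]
former_seat [([260.1, 271.8], 0.73), ([320.1, 234.3], 0.71)]
paste_jar [([322.2, 236.6], 0.56)]
jaw_model [([280.9, 318.2], 0.74), ([231.8, 313.9], 0.52), ([240.3, 267.4], 0.24)]
burs [([228.5, 313.5], 0.85)]
0 [[262.4 269.9]]
15 [[256.7 269.2]]
20 [[254.7 269. ]]
25 [[252.8 268.7]]
30 [[250.8 268.5]]
```

View pics/s17.png

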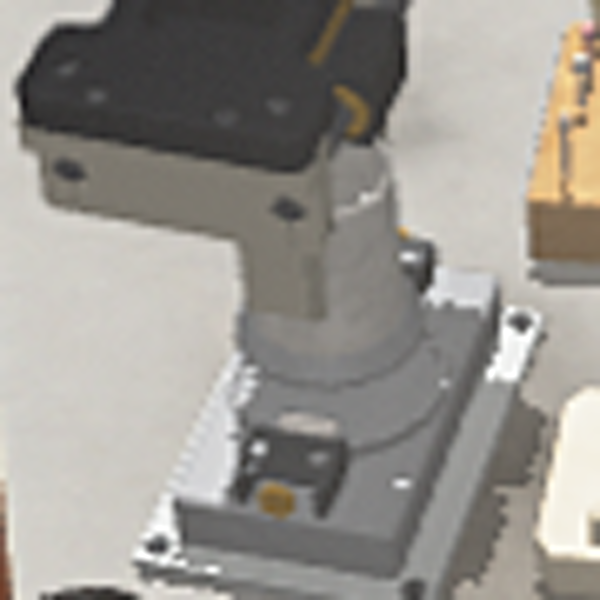

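Held clear: the foot is about 25 mm above the seat (roughly 13 mm above the housing tops), upright within about 0.04 rad, and the former is seated. I'll let it settle briefly and then hand in.

Call:
drive_tool(deltas=[{"x": 0,"y": 0,"z": 0,"yaw": 0,"grip": 0},{"x": 0,"y": 0,"z": 0,"yaw": 0,"grip": 0},{"x": 0,"y": 0,"z": 0,"yaw": 0,"grip": 0},{"x": 0,"y": 0,"z": 0,"yaw": 0,"grip": 0}])

```text
time: 21.8
position: [0.4378, 0.4054, 0.261]
eef_rot: [-0.014, 0.232, 0.973, 0.01]
force: [-0.7, 1.1, -0.1]
opening: 0.0409
```

Run:
```python
from h import *
from bench import close_job
grasp(); p=fit2(); print(get_state()["qd"].round(4))
print(close_job())
```

```text
t 21.8 grasp former-frame mm [ 0.98 -0.82 68.09] toolz [-0.0317  0.0138] F [-1.1  0.6 -0.1]
fit2 axis@z40 [0.6 0.3] slope [-0.029 -0.032] n 339 246 ztop 81.5
[ 0.0006 -0.0021 -0.0002  0.0009  0.0003 -0.0019]
the job is handed in; nothing more can be done
None
```

The ring is out of the former and held in the gripper, still and clear above it. The job was handed in at about 22 s. The second side did not come free by a true rock, as explained below.

**First side (+y):** I rocked the ring to about 0.29 rad toward -y. That catch sprang free, and the ring then stood leaning on its nose.

**Second side (-y):**
- The drive has no tilt, and when I rocked the ring back it slid sideways toward +y instead of turning, more than once. It came out from under the second catch that way before I put it back.
- I let go of the leaning ring twice, the second time to turn the gripper a quarter turn and take the ring along the catch line.
- I then raised the -y side out past its catch on its own. The sideways force rose to about 7 N and dropped to zero, so the catch was pushed out and sprang back beneath.
- Finally I levelled the ring on the noses and lifted it.

**Last checks:**
- **Grip:** the opening is 41 mm and the arm is at rest.
- **Upright:** the ring leans about 0.03 rad in each direction by the camera fit, partly because the tool itself ended up slightly tilted.
- **Height:** the depth fit puts the foot about 25 mm above the seat, roughly 13 mm above the housing tops. The network's estimate was lower, near 21 mm.
- **Former:** the upward pull never read above about 11 N between moves, below its 15 N weight, and it looked seated in the pictures. I had no direct reading of its height.
- **Bystanders:** the jar, jaw model and bur block showed no movement beyond detection noise.

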